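Feed a batten through the dust flap up to the flip stop

ROBOT

A 6-joint arm with a two-finger parallel gripper is mounted at the origin on the work surface. World frame = base frame: x ahead of the robot, y to its left, z up, the work surface at z = 0. Lengths are in m, angles in rad, forces in N, time in s.
With the tool pointing down it reaches from about 0.35 to 0.975 m from the base axis. Payload 4.9 kg.
Tool frame: the origin (TCP) lies midway between the tips of the shut fingers; the grasp point (between the pads) lies 19 mm behind it; z points along the fingers, y is the direction in which the jaws open and shut (so a half turn about z gives the same grasp; the last joint's range is limited). The gripper opens to 85 mm and grips with 20 to 120 N. Pads are 22 mm wide; open, the fingers measure 114 mm over their backs; the gripper's body (76 mm by 85 mm) begins 54 mm behind the grasp point. The pads swing forward as they close: fully open they stand 13 mm farther back than shut.
Start: joints at [1.041, 0.053, 1.613, -0, 1.476, -0.119], TCP at [0.25, 0.573, 0.231] pointing down, gripper open.
Joint ranges: [-3.01, 3.01], [-1.01, 2.22], [0.06, 2.58], [-1.02, 4.17], [0.09, 2.62], [-3.14, 3.14]. Speed limits (rad/s): [2.57, 2.57, 3.14, 3.14, 3.14, 3.14].

INTERFACE

Orientations are given as a rotation vector (axis times angle).
In Python, from station import ctrl gives the robot as it stands.
- The arm moves only by the tool drive_tool, never from a script. Its argument "moves" is one flat list of numbers, 7 for each row, row after row: the turn, a rotation vector about the world's x, y, z in degrees, then the shift along the world's x, y, z in m, then the closure, from 0 (fully open) to 1 (shut). A call has exactly 5 rows; each row shifts and turns the commanded pose from where the row before left it; what a row does not reach is not made up. A row lasts 1/8 s, in which the tool goes at most 62.5 mm and 10.7 degrees, less where a joint would pass 70% of its speed; a pose out of reach is approached as far as the arm can. A call is refused whole if a number of a shift passes 0.0625 or a number of a turn 10.7, either way. A call with a gripper value outside its range is refused whole. The fingers move at their own pace and stop on an object; "newtons" is the grip in N (left out, the last holds). Time passes only in rows, so rows that do not move let the fingers close, or fill a call up. It gives the time, the measured TCP pose, the force and the opening at its end, in the units of the state.
- ctrl.get_obs(): the state, without advancing time (a new reading comes with each control period).
- ctrl.get_image(name): name is "scene" or "side" or "wrist"; returns the picture (420x560x3 uint8, red, green, blue); there is no depth.
- ctrl.get_calibration(name): a dict with "fx", "fy", "cx", "cy" (pixels), "k1" (the pictures are not rectified: a ray, as slopes to the right and down, at radius r is drawn at 1 + k1 r^2 times it, then the intrinsics apply), "rvec" (rotation vector, rad) and "tvec" (3), from world to camera coordinates, as OpenCV has them; the wrist camera has in their place "T_tool_cam" (4x4, takes a point from camera to tool coordinates, whose origin is the TCP and whose axes are the flange's). Camera axes: x right, y down, z forward; pixel columns grow to the right and rows downward; lengths in m; the calibration is good to about 2 mm. A picture is of the moment at which its call begins: read the wrist's pose just before it. get_calibration takes no time and is no camera call.
- ctrl.finish_job(): hands the job in, once; it reports no verdict.
The state is a dict: "t": time; "q": joint angles; "dq": joint speeds; "effort": joint torques, N m; "tool_pos": TCP position; "tool_rot": TCP orientation; "contact_force": force on the tool from outside, world axes, zero at the start; "wrist_torque": the same for the moment, N m; "opening": finger opening in m.
Only numpy, scipy, OpenCV 4.12 (cv2) and the standard library are available. Lean on these libraries where they do the work, as an engineer would, in place of code of your own. Each camera call takes 0.05 s, during which the arm holds its last target.

TASK

Set up the red-tipped batten for trimming: first flip the stop flag down across the slot of the trim station, then take the batten out of the rack and feed it, red end first and lying in the slot, through the sprung dust flap of the hood until its red end has pressed the white touch pad of the flag fully in; feel for the stop, and do not ram it. Let go and leave it lying there, with the flap resting on it and the pad still pressed in; leave the dark batten and the other things where they are.

Things in the scene. Friction and masses are not known exactly. Their poses are not given: they have to be found in the camera images.
- station: Grey trim station fixed on the table. Origin on the table top, under the orange flap, on the slot's centre line; it feeds along its -y, z up. The slot's floor is 8 mm above the table, from y = +149 to -178 mm, between rails with inner faces at x = +-16.5, outer +-24.5 mm, tops 16 mm above the table. The base board is 60 mm wide for y > 0 and spans x = -90 to +65 mm for y < 0.
- mouth (a point): Mouth of the hood's tunnel, on the slot's floor below the flap; axes as the station's. The grey hood covers y = -90 to 0 mm, is 94 mm wide and 118 mm high (hose stub on its roof to 160 mm). The tunnel is 40 mm wide, open up to 90 mm above the table, and open at its far end.
- flap (a joint): Angle of the orange dust flap (36 mm wide, 60 mm long, 4 mm thick), hung in the tunnel's mouth from a hinge 78 mm above the table. 0 = shut, hanging down; grows to 1.5 rad as its lower edge swings inwards (station's -y). A spring shuts it: a few newtons at the batten's nose push it in. It lies at about 1.1 rad on top of a batten that is inside.
- stop: Track of the flip stop, fixed on the base board past the hood, turned as the station is. Origin on the table top, on the slot's centre line. The carriage with the flag is clamped on it at an unmeasured place: the flag's face that meets the batten lies 0 to 16 mm towards -y from this origin, so feel for it (a hard stop; over 30 N is ramming). The carriage lies between x = -76 and -36 mm, at most 50 mm high.
- flag_hinge (a point): Point on the hinge line of the flag, fixed on the track: 36 mm above the table, 45 mm to the stop's -x side of the slot's centre; axes as the stop's. The hinge runs along y. The flag's mid-width lies 0 to 16 mm towards -y from this point (unmeasured).
- pad (a joint): Travel of the white sprung touch pad (24 x 14 mm) on the flag's face that meets the batten, in m. 0 = out, 5 mm proud of the face; 0.005 = pressed in flush. Its spring is weak, about 1 N, so the batten stays put when let go; the hard stop comes when the pad is flush.
- flag (a joint): Angle of the stop flag: aluminium bar with red tip, 80 mm long from the hinge, 20 mm thick, 16 mm wide along the feed. 0 = up, leaning back 0.35 rad from vertical to the stop's -x; 0.35 = vertical; 1.92 = down flat across the slot at its end stop (bar 26 to 46 mm above the table). It turns easily and stays where left near vertical; pushed well past vertical towards +x it falls down by itself.
- rack: Plywood rack fixed on the table, 132 mm wide (x), 192 mm deep, 60 mm high, covered on top, closed at the back. Origin on the table at the centre of its front edge; its two mouths face its -y, centred at x = -40 and +40 mm, each 36 mm wide, 54 mm high, 186 mm deep. A batten lies in each on the table top, about 60 mm sticking out.
- batten: The batten to be fed: light wood with the first 50 mm red, a bar 28 mm wide (x), 240 mm long (y), 45 mm high (z), 0.11 to 0.22 kg. Origin at the centre of its underside; the red nose is its own -y end. It stands on its 28 mm face, in the rack (red end out) and in the slot alike.
- batten_mid (a point): Centre of that batten, half-way up (22.5 mm above its underside) and half-way along; axes as the batten's.
- batten_nose (a point): Centre of the batten's red end face, 120 mm from its centre; axes as the batten's.
- spare_mid (a point): Centre of the other batten, all dark wood, same size, in the other mouth of the rack: leave it.
- beaker: Yellow plastic beaker with a handle, 84 mm wide, 100 mm high; origin at the centre of its underside. Leave it.
- glue: White bottle with a red cap, 56 mm wide, 150 mm high; origin at the centre of its underside. Leave it.
- tin: Metal tin, 76 mm wide, 90 mm high; origin at the centre of its underside. Leave it.

How it is judged:
On the way, in this order (a step that is already met when the one before it is completed fails the run):
1. the stop flag is down across the slot, before the batten is fed (value of joint flag above 1.85 rad and value of joint flap below 0.2 rad), for 0.2 s.
2. the batten's red end is through the mouth and holds the flap open (value of joint flap above 0.7 rad and y of batten_nose in the frame of station below -0.02 m), for 0.1 s.
3. the red end presses the touch pad fully in (value of joint pad above 0.004 m and y of batten_nose in the frame of station below -0.118 m), for 0.2 s.
At the end, for the whole second after the job is handed in: Flag down (over 1.85 rad); batten still, flat on the slot floor (centre 28 to 34 mm above the table, tilt under 0.05 rad), centred within 6 mm; its red end over 118 mm beyond the flap and holding the pad in by over 3.5 of its 5 mm; the flap rests on it (over 0.7 rad) (value of joint flag above 1.85 rad and value of joint flap above 0.7 rad and value of joint pad above 0.0035 m and y of batten_nose in the frame of station below -0.118 m and x of batten_mid in the frame of station between -0.006 and 0.006 m and x of batten_nose in the frame of station between -0.006 and 0.006 m and height (world z) of batten_mid between 0.028 and 0.034 m and angle between batten's own z axis and vertical below 0.05 rad and linear speed of batten below 0.01 m/s); the robot touches nothing.
It fails at once if the batten is rammed against the stop (over 30 N) (contact force between batten and stop above 30 N).
It fails at once if the dark batten is moved by more than 30 mm (distance of spare_mid from where it was at the start of the episode above 0.03 m).
It fails at once if the beaker is moved by more than 30 mm or tipped (distance of beaker from where it was at the start of the episode above 0.03 m or angle between beaker's own z axis and vertical above 0.3 rad).
It fails at once if the bottle is moved by more than 30 mm or tipped (distance of glue from where it was at the start of the episode above 0.03 m or angle between glue's own z axis and vertical above 0.3 rad).
It fails at once if the tin is moved by more than 30 mm or tipped (distance of tin from where it was at the start of the episode above 0.03 m or angle between tin's own z axis and vertical above 0.3 rad).
It also fails if it takes over 70 s, if anything falls off the work surface, if the arm or the gripper's body presses on something with over 40 N, if the wrist force passes 120 N, or if a joint passes its speed limit or range.

## Working session

There is one attempt and no reset: what is moved stays moved. The work goes in short steps, Python scripts to look and compute and a tool call to move; the robot and the scene stay as the last step left them, time stands still between calls to the robot, and variables do not carry over. Pictures are saved under pics/ and viewed, and the job is handed in when it is done.

Besides the shell and the picture viewer there is one more tool, called after "Emit:" by a JSON object that holds its "api" and its "payload", one argument or row to a line. drive_tool: Moves the arm, as the interface text tells. Its arguments: {"type":"object","properties":{"moves":{"type":"array","items":{"type":"number"}},"newtons":{"type":"number"}},"required":["moves"]}

```bash
ls; mkdir -p pics; python3 - <<'E'
from station import ctrl
import cv2
print(ctrl.get_obs())
for n in ["scene","side","wrist"]:
    c=ctrl.get_calibration(n); print(n,c)
    cv2.imwrite(f"pics/{n}0.png",cv2.cvtColor(ctrl.get_image(n),cv2.COLOR_RGB2BGR))
E
```

```text
pics
{'t': 0.0, 'q': array([ 1.04102331e+00,  5.33622924e-02,  1.61430464e+00,  2.37373847e-05,
        1.47597676e+00, -1.19020857e-01]), 'dq': array([ 4.20489194e-05, -4.85362451e-04,  8.10521552e-04,  1.67152185e-05,
        1.72560055e-03, -7.15439070e-04]), 'effort': array([ 2.46590374e-03, -3.93664169e+01, -3.70183182e+01,  1.12190696e-04,
        7.01955709e-03,  2.26301222e-05]), 'tool_pos': array([0.2492516 , 0.57247138, 0.23005328]), 'tool_rot': array([-6.40547099e-01, -3.07490597e+00,  3.04123340e-03]), 'contact_force': array([-0.17262168, -0.37554994, -0.04551421]), 'wrist_torque': array([ 0.05117064, -0.02806767, -0.02058815]), 'opening': 0.08522612454890625}
scene {'fx': 418.0727488428388, 'fy': 418.0727488428388, 'cx': 274.29214057259986, 'cy': 205.56176922227698, 'k1': -0.10098735778321809, 'rvec': array([ 2.03691539,  0.98403574, -0.5148352 ]), 'tvec': array([-0.36327185, -0.19487231,  1.61594345])}
side {'fx': 480.4845542561625, 'fy': 480.4845542561625, 'cx': 276.9250742280795, 'cy': 191.9798378172143, 'k1': -0.09411646944360359, 'rvec': array([ 2.10459084, -0.91058959,  0.40953782]), 'tvec': array([-0.39143398,  0.31422393,  1.07259197])}
wrist {'fx': 332.3742933363633, 'fy': 332.3742933363633, 'cx': 278.72303813398594, 'cy': 203.23814793290282, 'k1': -0.029345354616585138, 'T_tool_cam': array([[-1.03588357e-03, -9.46319392e-01, -3.23231396e-01,
         8.27103130e-02],
       [ 9.99999198e-01, -7.44848022e-04, -1.02409177e-03,
         5.86849341e-04],
       [ 7.28359632e-04, -3.23232197e-01,  9.46319405e-01,
        -1.42796296e-01],
       [ 0.00000000e+00,  0.00000000e+00,  0.00000000e+00,
         1.00000000e+00]])}
```

View pics/scene0.png

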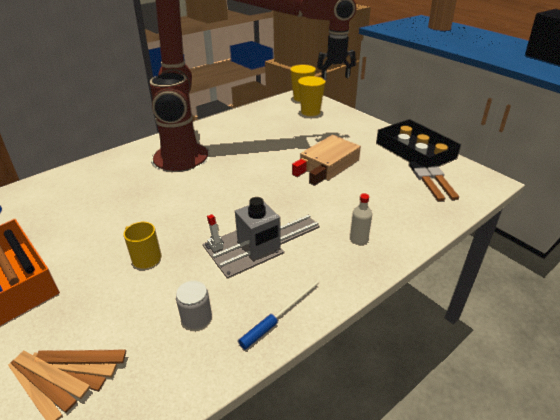

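View pics/side0.png

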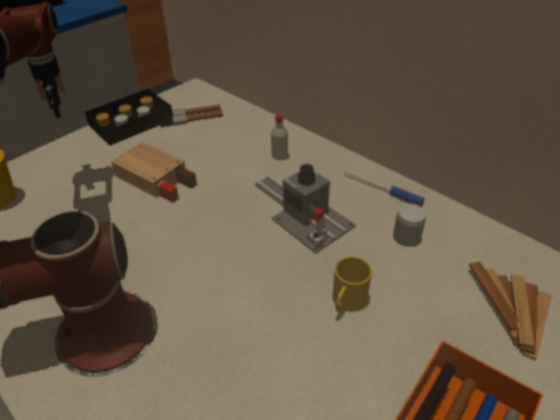

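View pics/wrist0.png

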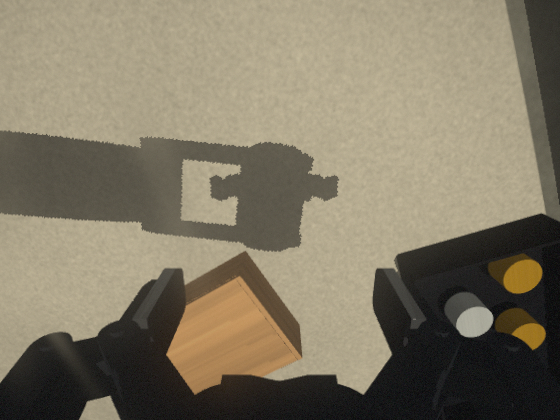

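The scene view shows the station with its hood at about (258,230), the flag up at (212,225), the rack at (330,155) with the red batten end at (299,168), and the dark end at (318,175). The side view shows the same with the red end at (168,190), and the flag at (318,225). I'll enlarge crops of both.

```bash
cat > h.py <<'E'
import numpy as np, cv2
from scipy.spatial.transform import Rotation as R
from station import ctrl
def cam(n,obs=None):
    c=ctrl.get_calibration(n)
    K=np.array([[c['fx'],0,c['cx']],[0,c['fy'],c['cy']],[0,0,1]]);d=np.array([c['k1'],0,0,0,0.])
    if n!='wrist': return K,d,R.from_rotvec(c['rvec']).as_matrix(),np.array(c['tvec'])
    T=np.eye(4);T[:3,:3]=R.from_rotvec(obs['tool_rot']).as_matrix();T[:3,3]=obs['tool_pos']
    W=np.linalg.inv(T@c['T_tool_cam']);return K,d,W[:3,:3],W[:3,3]
def proj(C,P):
    K,d,Rm,t=C
    return cv2.projectPoints(np.atleast_2d(np.array(P,float)),cv2.Rodrigues(Rm)[0],t,K,d)[0][:,0]
def ray(C,uv):
    K,d,Rm,t=C
    p=cv2.undistortPoints(np.array([[uv]],float),K,d)[0,0]
    v=Rm.T@np.array([p[0],p[1],1]);return -Rm.T@t,v/np.linalg.norm(v)
def onz(C,uv,z):
    o,v=ray(C,uv);return o+v*(z-o[2])/v[2]
def tri(obs):  # list of (C,uv)
    A=np.zeros((3,3));b=np.zeros(3)
    for C,uv in obs:
        o,v=ray(C,uv);M=np.eye(3)-np.outer(v,v);A+=M;b+=M@o
    x=np.linalg.solve(A,b);return x,[proj(C,x)[0]-uv for C,uv in obs]
def crop(src,x0,y0,w,h,s,out):
    im=cv2.imread(src)[y0:y0+h,x0:x0+w];cv2.imwrite(out,cv2.resize(im,None,fx=s,fy=s,interpolation=cv2.INTER_CUBIC))
E
python3 - <<'E'
from h import *
crop('pics/scene0.png',190,180,140,100,5.7,'pics/c1.png')
crop('pics/scene0.png',280,125,90,67,8.5,'pics/c2.png')
crop('pics/side0.png',245,150,120,105,5.7,'pics/c3.png')
crop('pics/side0.png',100,130,110,80,7,'pics/c4.png')
E
```

```text
(no output)
```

View pics/c1.png

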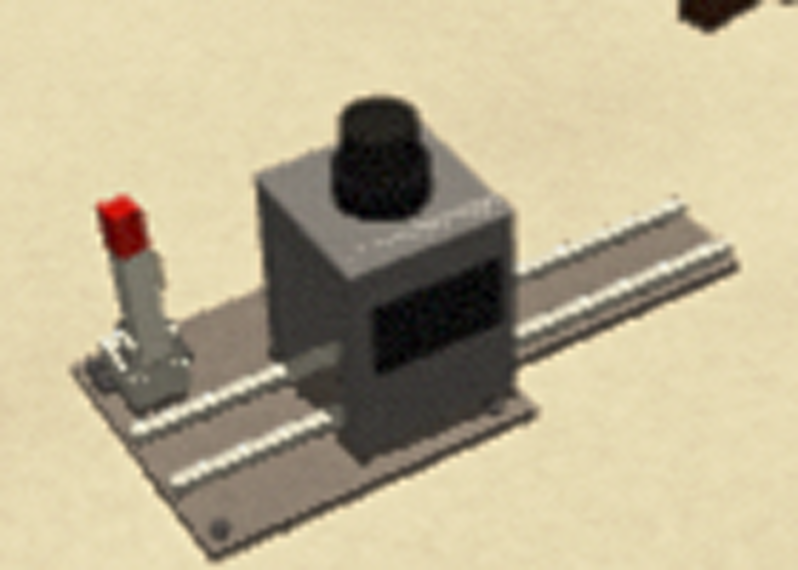

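View pics/c2.png

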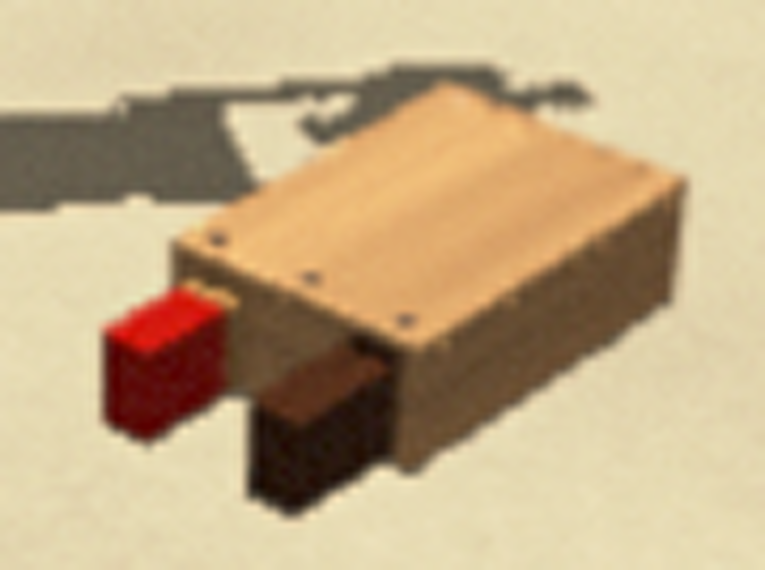

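View pics/c3.png

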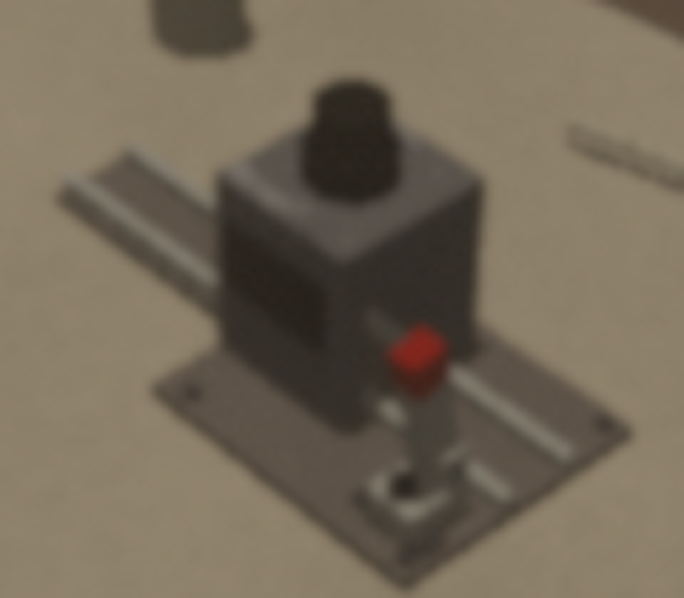

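View pics/c4.png

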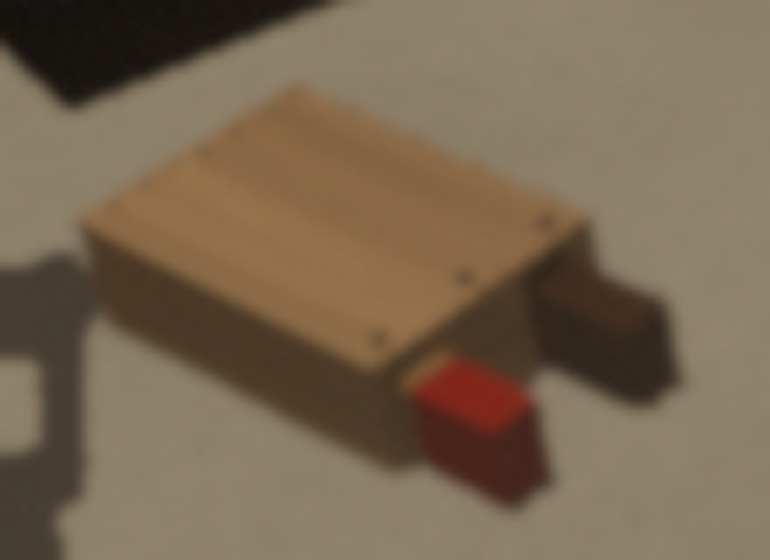

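```bash
cat > fit.py <<'E'
from h import *
from scipy.optimize import least_squares
S=cam('scene');D=cam('side')
def un(p,x0,y0,s): return ((p[0]+.5)/s-.5+x0,(p[1]+.5)/s-.5+y0)
c1=lambda *p:(S,un(p,190,180,5.7)); c2=lambda *p:(S,un(p,280,125,8.5)); c3=lambda *p:(D,un(p,245,150,5.7)); c4=lambda *p:(D,un(p,100,130,7))
def fit(name,L,x0,freez=True):
    P=np.array([l[0] for l in L])/1000
    def W(p):
        R_=R.from_euler('z',p[3]).as_matrix();return P@R_.T+p[:3]
    def res(p):
        w=W(p);r=[proj(l[1][0],q)[0]-l[1][1] for l,q in zip(L,w)]
        return np.r_[np.ravel(r),0 if freez else p[2]*1e5]
    s=least_squares(res,x0,loss='soft_l1');print(name,s.x.round(4),'deg',np.degrees(s.x[3]).round(2));print(s.fun[:-1].reshape(-1,2).round(1).tolist());return s.x
st=[((-47,-90,118),c1(258,178)),((47,-90,118),c1(348,278)),((47,0,118),c1(513,210)),((65,0,8),c1(535,410)),((20.5,149,16),c1(728,244)),((-20.5,149,16),c1(682,205)),
((-47,0,118),c3(220,180)),((-47,-90,118),c3(343,262)),((47,-90,118),c3(483,183)),((20.5,149,16),c3(128,152)),((-20.5,149,16),c3(70,182)),((-90,0,8),c3(152,390)),
((20.5,-178,16),c1(178,483)),((-20.5,-178,16),c1(137,432)),((20.5,-178,16),c3(570,455)),((-20.5,-178,16),c3(507,495))]
rk=[((-66,0,60),c2(175,242)),((66,0,60),c2(418,350)),((66,192,60),c2(685,182)),((-66,192,60),c2(450,80)),((66,0,0),c2(408,475)),
((-66,0,60),c4(375,372)),((66,0,60),c4(590,220)),((66,192,60),c4(295,85)),((-66,192,60),c4(80,222)),((-66,0,0),c4(395,470))]
bt=[((-14,-120,45),c2(105,330)),((14,-120,45),c2(150,355)),((-14,-120,0),c2(105,425)),((14,-120,0),c2(148,443)),
((-14,-120,45),c4(490,432)),((14,-120,45),c4(535,400)),((-14,-120,0),c4(515,508)),((14,-120,0),c4(550,482)),((14,-70,45),c2(225,305)),((-14,-70,45),c2(182,287)),((14,-70,45),c4(455,357)),((-14,-70,45),c4(415,390))]
if __name__=='__main__':
    print('hood corner tri',tri([st[0+1][1],st[8][1]])[0])
    for fz in (True,False):
        fit('st',st,[0.6,0.2,0,1.5],fz);fit('rk',rk,[0.4,0.5,0,1.5],fz);fit('bt',bt,[0.4,0.5,0,1.5],fz)
    t,e=tri([c1(121,197),c3(423,330)]);print('flag top',t,e)
E
python3 fit.py
```

```text
hood corner tri [ 0.64891995 -0.11982427  0.11575598]
st [ 0.6135 -0.0263 -0.0026 -0.0955] deg -5.47
[[-1.0, -0.3], [0.5, 0.7], [0.9, 0.6], [0.9, -0.2], [0.2, -0.4], [0.2, -0.5], [-1.3, -0.6], [0.1, 0.9], [0.8, -0.2], [-0.3, -0.9], [-0.4, -0.7], [-0.5, -0.3], [-1.2, 0.3], [-0.7, 0.4], [0.0, 0.8], [0.5, 1.0]]
rk [ 0.4224  0.3087 -0.0012  0.1441] deg 8.26
[[-0.5, -0.3], [0.2, -0.1], [0.6, -0.3], [-0.2, 0.6], [0.3, -0.1], [-0.4, -0.0], [0.3, -0.3], [0.3, -0.1], [-0.4, -0.0], [0.3, 1.7]]
bt [ 0.3732  0.366  -0.0009  0.1415] deg 8.11
[[-0.4, -0.1], [0.3, -0.2], [-0.5, -0.4], [0.3, 0.3], [0.3, 0.2], [0.7, -0.3], [-0.9, 1.1], [0.8, -0.2], [0.8, 0.2], [-0.1, -0.3], [0.2, -0.1], [-1.0, 0.1]]
st [ 0.6137 -0.0273 -0.     -0.0959] deg -5.5
[[-1.3, -0.9], [0.1, 0.1], [0.6, -0.0], [0.6, -0.7], [0.0, -0.9], [-0.0, -1.0], [-1.0, -1.3], [0.4, 0.3], [1.2, -0.9], [-0.0, -1.4], [-0.1, -1.2], [-0.2, -0.9], [-1.6, -0.2], [-1.1, -0.1], [0.4, 0.3], [0.9, 0.4]]
rk [ 0.4225  0.3078 -0.      0.1445] deg 8.28
[[-0.6, -0.5], [0.0, -0.3], [0.5, -0.5], [-0.4, 0.4], [0.2, -0.3], [-0.3, -0.2], [0.4, -0.5], [0.4, -0.3], [-0.4, -0.2], [0.4, 1.5]]
bt [ 0.3731  0.3653 -0.      0.1426] deg 8.17
[[-0.5, -0.2], [0.2, -0.4], [-0.6, -0.6], [0.2, 0.2], [0.4, 0.0], [0.8, -0.4], [-0.8, 0.9], [0.8, -0.4], [0.7, 0.1], [-0.2, -0.5], [0.2, -0.2], [-0.9, -0.1]]
flag top [ 0.54131094 -0.17278867  0.12381176] [array([ 0.1942385 , -0.23698735]), array([0.21288016, 0.24781619])]
```

```bash
python3 - <<'E'
from fit import *
o=ctrl.get_obs()
print(R.from_rotvec(o['tool_rot']).as_matrix().round(3))
for n,a,b in [('beaker base',(144,258),(351,297)),('glue',(361,238),(281,153)),('tin',(195,318),(409,235))]:
    print(n,onz(S,a,0).round(3),onz(D,b,0).round(3))
s=[0.6136,-0.0268,0]; 
Rz=R.from_euler('z',-0.0957).as_matrix()
for p in [(-45,-130,36),(-45,-150,36),(-110,-140,90),(149*0,149,0)]: print(p,(Rz@np.array(p)/1000+s).round(4))
def inv(w): return (Rz.T@(np.array(w)-s)*1000).round(1)
# flag points triangulated: top corners
for a,b in [((121,197),(440,340)),((121,197),(423,330)),((137,208),(440,345)),((97,207),(420,328))]:
    t,e=tri([c1(*a),c3(*b)]);print(inv(t),np.abs(e).max().round(2))
E
```

```text
[[-0.917  0.399 -0.001]
 [ 0.399  0.917 -0.001]
 [ 0.    -0.002 -1.   ]]
beaker base [ 0.449 -0.353  0.   ] [ 0.457 -0.349  0.   ]
glue [0.771 0.18  0.   ] [ 0.78   0.184 -0.   ]
tin [ 0.721 -0.342  0.   ] [ 0.732 -0.338  0.   ]
(-45, -130, 36) [ 0.5564 -0.1519  0.036 ]
(-45, -150, 36) [ 0.5545 -0.1718  0.036 ]
(-110, -140, 90) [ 0.4907 -0.1556  0.09  ]
(0, 149, 0) [0.6278 0.1215 0.    ]
[ -55.4 -156.4  123.3] 0.99
[ -58.  -152.2  123.8] 0.25
[ -51.4 -151.8  116.2] 1.36
[ -60.9 -158.9  124.9] 2.09
```

Emit:
{"api": "drive_tool", "payload": {
  "moves": [0, 0, -10.3, 0.0175, -0.056, 0, 1, 0, 0, -10.3, 0.0175, -0.056, 0, 1, 0, 0, -10.3, 0.0175, -0.056, 0, 1, 0, 0, -10.3, 0.0175, -0.056, 0, 1, 0, 0, -10.3, 0.0175, -0.056, 0, 1]
}}

```text
t: 0.78
tool_pos: [0.3371, 0.2912, 0.231]
tool_rot: [1.92, 2.486, -0.0]
contact_force: [0.8, 0.0, -0.4]
opening: -0.0002
```

Emit:
{"api": "drive_tool", "payload": {
  "moves": [0, 0, -10.3, 0.0175, -0.056, 0, 1, 0, 0, -10.3, 0.0175, -0.056, 0, 1, 0, 0, 0, 0.0175, -0.056, 0, 1, 0, 0, 0, 0.0175, -0.056, 0, 1, 0, 0, 0, 0, 0, 0, 1]
}}

```text
t: 1.4
tool_pos: [0.4076, 0.0656, 0.2311]
tool_rot: [2.336, 2.1, -0.001]
contact_force: [0.8, 0.8, -0.5]
opening: 0.0001
```

Emit:
{"api": "drive_tool", "payload": {
  "moves": [0, 0, 0, 0.017, -0.044, 0.01, 1, 0, 0, 0, 0.017, -0.044, 0.01, 1, 0, 0, 0, 0.017, -0.044, 0.01, 1, 0, 0, 0, 0.017, -0.044, 0, 1, 0, 0, 0, 0, 0, 0, 1]
}}

```text
t: 2.02
tool_pos: [0.4756, -0.1081, 0.2609]
tool_rot: [-2.33, -2.106, 0.001]
contact_force: [0.4, 0.7, 0.1]
opening: 0.0002
```

```bash
cat > wl.py <<'E'
import sys,pickle
from h import *
o=ctrl.get_obs();cv2.imwrite(f"pics/{sys.argv[1]}.png",cv2.cvtColor(ctrl.get_image('wrist'),cv2.COLOR_RGB2BGR))
pickle.dump(cam('wrist',o),open(f"pics/{sys.argv[1]}.pkl",'wb'))
print(o['t'],o['tool_pos'],R.from_rotvec(o['tool_rot']).as_matrix()[:,1].round(3),o['contact_force'])
E
python3 wl.py w1
```

```text
2.025 [ 0.47561672 -0.10805834  0.26089845] [ 0.995 -0.1   -0.001] [0.35525472 0.69492193 0.08081704]
```

View pics/w1.png

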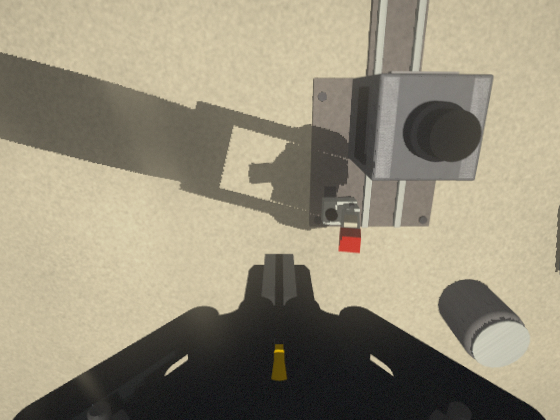

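```bash
cat >> h.py <<'E'
import pickle,os
def W(n): return pickle.load(open(f'pics/{n}.pkl','rb'))
ST=np.array([0.6136,-0.0268,0]);RST=R.from_euler('z',-0.0957).as_matrix()
def toST(w): return (RST.T@(np.array(w)-ST)*1000).round(1)
def toW(p): return RST@np.array(p)/1000+ST
E
python3 - <<'E'
from h import *
C=W('w1')
crop('pics/w1.png',290,60,220,200,3.6,'pics/c5.png')
for p in [(350,240),(339,251),(361,251),(340,229),(361,229)]: print(p,toST(onz(C,p,0.115)))
print(proj(C,[toW((47,0,118)),toW((-47,0,118)),toW((47,-90,118)),toW((-20.5,-178,16)),toW((20.5,-178,16))]).round(1))
E
```

```text
(350, 240) [ -61.3 -146.6  115. ]
(339, 251) [ -71.2 -158.3  115. ]
(361, 251) [ -49.9 -158.4  115. ]
(340, 229) [ -71.5 -135.2  115. ]
(361, 229) [ -51.7 -135.3  115. ]
[[493.9  76.7]
 [379.6  76.1]
 [474.6 183.1]
 [364.8 228.9]
 [396.9 228.7]]
```

View pics/c5.png

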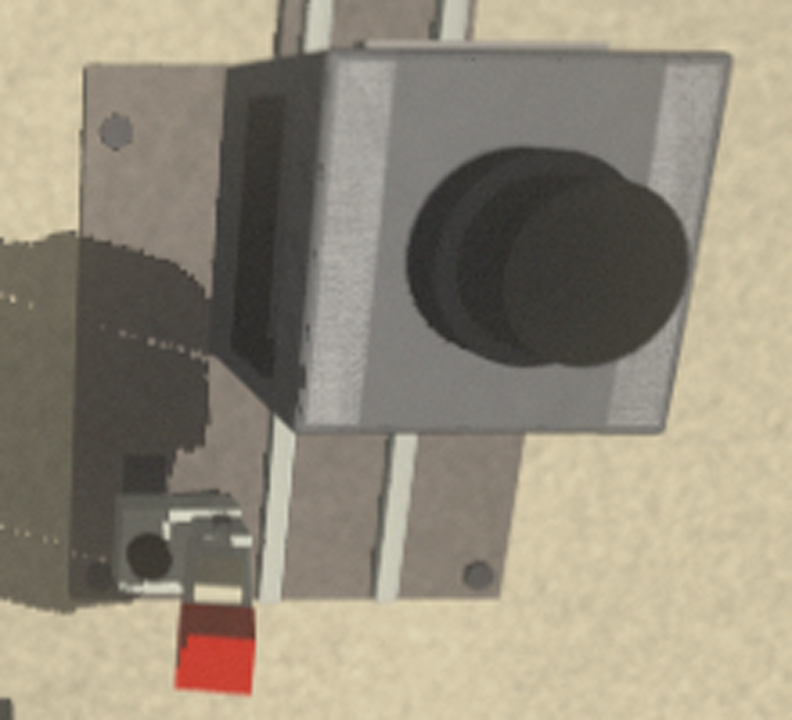

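The wrist view shows the red flag top at (350,244), still upright: station x ≈ -61, y ≈ -150 mm. The rail ends match my station fit to about 2 px. I'll descend on its -x side and push.

Emit:
{"api": "drive_tool", "payload": {
  "moves": [0, 0, 0, 0.014, -0.0576, 0, 1, 0, 0, 0, 0, 0, -0.055, 1, 0, 0, 0, 0, 0, -0.055, 1, 0, 0, 0, 0, 0, -0.055, 1, 0, 0, 0, 0, 0, 0, 1]
}}

```text
t: 2.7
tool_pos: [0.4853, -0.1609, 0.0912]
tool_rot: [-2.318, -2.105, 0.006]
contact_force: [0.2, 0.5, 0.7]
opening: 0.0003
```

Emit:
{"api": "drive_tool", "payload": {
  "moves": [0, 0, 0, 0.015, -0.0015, 0, 1, 0, 0, 0, 0.015, -0.0015, 0, 1, 0, 0, 0, 0.015, -0.0015, 0, 1, 0, 0, 0, 0.015, -0.0015, 0, 1, 0, 0, 0, 0.012, -0.001, 0, 1]
}}

```text
t: 3.32
tool_pos: [0.5624, -0.1718, 0.0966]
tool_rot: [2.328, 2.109, 0.0]
contact_force: [-0.5, 0.1, -0.6]
opening: -0.0004
```

```bash
cat > sl.py <<'E'
import sys
from h import *
n,o=sys.argv[1],sys.argv[2];x,y,w,hh,s=map(float,sys.argv[3:8])
cv2.imwrite(f"pics/{o}f.png",cv2.cvtColor(ctrl.get_image(n),cv2.COLOR_RGB2BGR))
crop(f"pics/{o}f.png",int(x),int(y),int(w),int(hh),s,f"pics/{o}.png");ob=ctrl.get_obs();print(ob['t'],ob['tool_pos'],ob['contact_force'])
E
python3 sl.py scene s1 180 150 140 130 4.5
```

```text
3.375 [ 0.56325789 -0.1719825   0.09660012] [-0.43958045 -0.24012198  0.4411059 ]
```

View pics/s1.png

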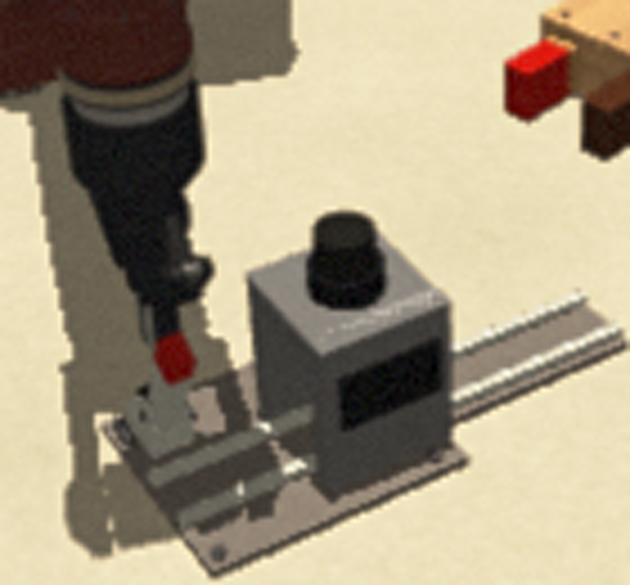

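Flag (red tip at (175,358) of the crop) is leaning past vertical on the finger. I'll push on, then rise.

Emit:
{"api": "drive_tool", "payload": {
  "moves": [0, 0, 0, 0.012, -0.001, 0, 1, 0, 0, 0, 0.012, -0.001, 0, 1, 0, 0, 0, 0.012, -0.001, 0, 1, 0, 0, 0, 0, 0, 0, 1, 0, 0, 0, 0, 0, 0, 1]
}}

```text
t: 4.0
tool_pos: [0.5969, -0.1745, 0.0961]
tool_rot: [-2.328, -2.109, 0.0]
contact_force: [0.6, 0.0, 0.4]
opening: -0.0001
```

```bash
python3 sl.py scene s2 180 150 140 130 4.5
```

```text
4.05 [ 0.59676228 -0.1745179   0.09611448] [-0.52030734  0.03354931 -0.3019747 ]
```

View pics/s2.png

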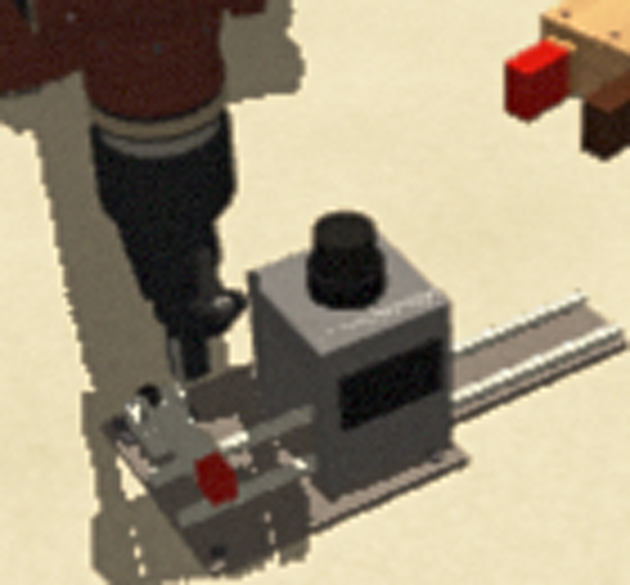

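Emit:
{"api": "drive_tool", "payload": {
  "moves": [0, 0, 0, 0, 0, 0.055, 1, 0, 0, 0, 0, 0, 0.055, 1, 0, 0, 0, 0, 0, 0.055, 1, 0, 0, 5, -0.0233, 0.0496, 0, 0.3, 0, 0, 8.7, -0.0233, 0.0496, 0, 0.3]
}}

```text
t: 4.68
tool_pos: [0.55, -0.0748, 0.2626]
tool_rot: [2.055, 2.374, 0.002]
contact_force: [0.2, 0.9, -0.1]
opening: 0.0357
```

```bash
python3 wl.py w2
```

```text
4.675 [ 0.54998874 -0.07481577  0.26257547] [0.99  0.143 0.002] [ 0.22157555  0.94313149 -0.13191015]
```

View pics/w2.png

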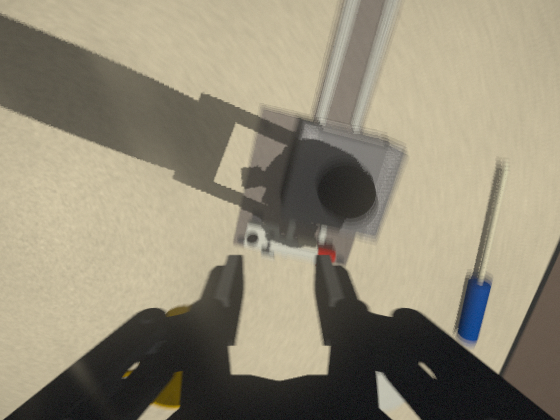

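The flag lies flat across the slot, from (250,238) to its red tip at (327,253). On to the rack.

Emit:
{"api": "drive_tool", "payload": {
  "moves": [0, 0, 0, -0.0234, 0.0495, 0, 0.3, 0, 0, 0, -0.0234, 0.0495, 0, 0.3, 0, 0, 0, -0.0234, 0.0495, 0, 0.3, 0, 0, 0, -0.0234, 0.0495, 0, 0.3, 0, 0, 0, -0.0234, 0.0495, 0, 0.3]
}}

```text
t: 5.35
tool_pos: [0.4322, 0.1733, 0.2613]
tool_rot: [2.06, 2.371, 0.001]
contact_force: [0.3, 0.6, -0.1]
opening: 0.0598
```

Emit:
{"api": "drive_tool", "payload": {
  "moves": [0, 0, 0, -0.0234, 0.0495, 0, 0.3, 0, 0, 0, -0.0234, 0.0495, 0, 0.3, 0, 0, 0, 0, 0, -0.05, 0.3, 0, 0, 0, 0, 0, -0.05, 0.3, 0, 0, 0, 0, 0, 0, 0.3]
}}

```text
t: 5.98
tool_pos: [0.3833, 0.2696, 0.1567]
tool_rot: [-2.057, -2.37, 0.014]
contact_force: [-0.3, 0.2, 0.7]
opening: 0.0594
```

```bash
python3 wl.py w3
```

```text
5.975 [0.3833161  0.26957375 0.15671363] [ 0.99   0.14  -0.009] [-0.29909672  0.18223189  0.72341794]
```

View pics/w3.png

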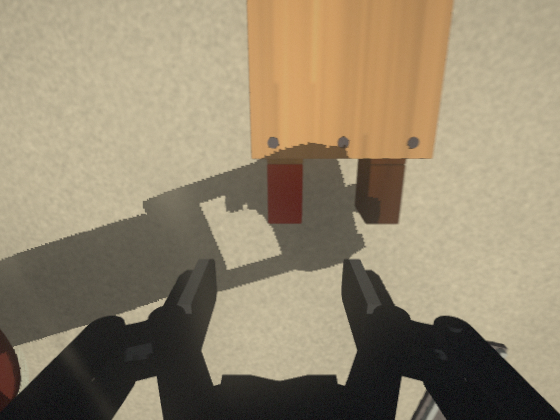

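```bash
python3 - <<'E'
from h import *
C=W('w3')
for p in [(267,223),(302,223),(267,165),(302,165)]: print(p,onz(C,p,0.045).round(4))
b=np.array([.3731,.3655,0]);Rb=R.from_euler('z',.142).as_matrix()
print([(b+Rb@np.array(p)).round(4) for p in [(-.014,-.12,.045),(.014,-.12,.045)]])
print('rack front edge',onz(C,(252,157),.06),onz(C,(434,157),.06))
E
```

```text
(267, 223) [0.3763 0.2471 0.045 ]
(302, 223) [0.4049 0.2512 0.045 ]
(267, 165) [0.37   0.2955 0.045 ]
(302, 165) [0.397  0.2994 0.045 ]
[array([0.3762, 0.2447, 0.045 ]), array([0.4039, 0.2487, 0.045 ])]
rack front edge [0.35865493 0.30322246 0.06      ] [0.48987292 0.32214923 0.06      ]
```

Emit:
{"api": "drive_tool", "payload": {
  "moves": [0, 0, 0, 0, 0, -0.03, 0.3, 0, 0, 0, 0, 0, -0.03, 0.3, 0, 0, 0, 0, 0, -0.03, 0.3, 0, 0, 0, 0, 0, 0, 0.3, 0, 0, 0, 0, 0, 0, 0.3]
}}

```text
t: 6.65
tool_pos: [0.3887, 0.2719, 0.0743]
tool_rot: [2.059, 2.37, 0.006]
contact_force: [-0.2, -0.0, -0.1]
opening: 0.0596
```

```bash
python3 wl.py w4; python3 sl.py side sd4 60 100 160 120 5
```

```text
6.65 [0.38868648 0.27186187 0.07426422] [0.99  0.14  0.004] [-0.23795352 -0.00190382 -0.06202688]
6.75 [0.38851901 0.27188548 0.07407021] [ 0.74029216 -0.086773   -0.12983817]
```

View pics/w4.png

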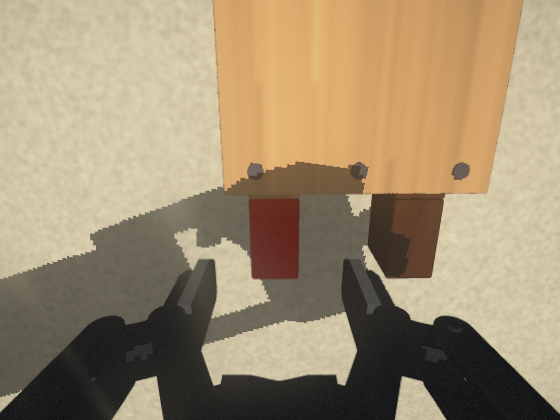

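View pics/sd4.png

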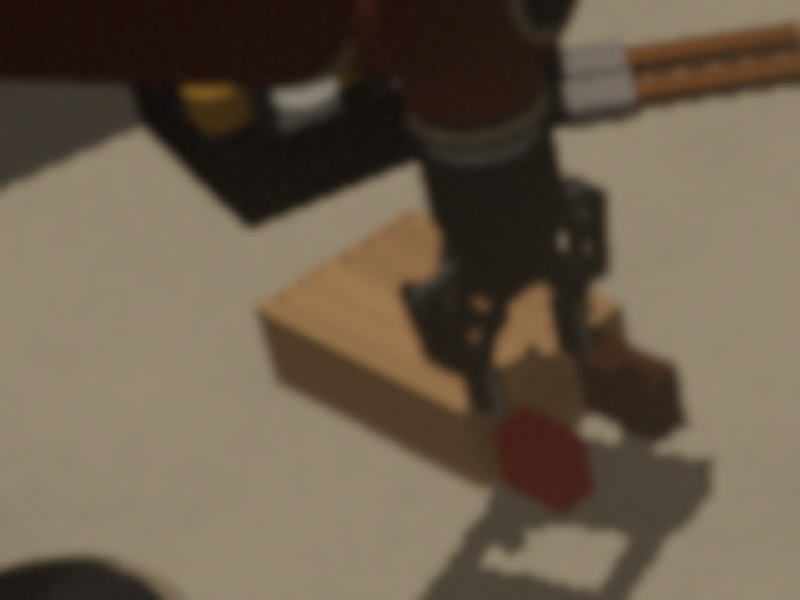

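Emit:
{"api": "drive_tool", "payload": {
  "moves": [0, 0, 0, -0.0015, 0, -0.03, 0.3, 0, 0, 0, 0, 0, -0.026, 0.3, 0, 0, 0, 0, 0, 0, 0.3, 0, 0, 0, 0, 0, 0, 1, 0, 0, 0, 0, 0, 0, 1],
  "newtons": 60
}}

```text
t: 7.38
tool_pos: [0.3869, 0.2719, 0.0176]
tool_rot: [2.059, 2.371, 0.005]
contact_force: [0.5, 0.8, -0.1]
opening: 0.0271
```

Emit:
{"api": "drive_tool", "payload": {
  "moves": [0, 0, 0, 0, 0, 0, 1, 0, 0, 0, 0, 0, 0, 1, 0, 0, 0, 0.0014, -0.0099, 0, 1, 0, 0, 0, 0.0014, -0.0099, 0, 1, 0, 0, 0, 0, 0, 0, 1]
}}

```text
t: 8.0
tool_pos: [0.3898, 0.2517, 0.0174]
tool_rot: [2.059, 2.37, 0.006]
contact_force: [-0.3, 0.4, 6.8]
opening: 0.0272
```

Emit:
{"api": "drive_tool", "payload": {
  "moves": [0, 0, 0, 0.0043, -0.03, 0.0005, 1, 0, 0, 0, 0.0043, -0.03, 0, 1, 0, 0, 0, 0.0043, -0.03, 0, 1, 0, 0, 0, 0.0043, -0.03, 0, 1, 0, 0, 0, 0.0043, -0.03, 0, 1]
}}

```text
t: 8.62
tool_pos: [0.4109, 0.1011, 0.0174]
tool_rot: [2.059, 2.371, 0.006]
contact_force: [-0.6, 3.0, 5.6]
opening: 0.0274
```

Emit:
{"api": "drive_tool", "payload": {
  "moves": [0, 0, 0, 0.003, -0.022, 0, 1, 0, 0, 0, 0, 0, 0, 1, 0, 0, 0, 0, 0, 0, 0.3, 0, 0, 0, 0, 0, 0, 0.3, 0, 0, 0, 0, 0, 0.05, 0.3]
}}

```text
t: 9.25
tool_pos: [0.408, 0.0796, 0.0617]
tool_rot: [-2.053, -2.366, 0.012]
contact_force: [1.1, 0.5, 0.4]
opening: 0.0599
```

```bash
python3 sl.py scene s5 250 100 140 120 5
```

```text
9.3 [0.41467115 0.07984842 0.07116229] [5.67907943 1.63592366 3.83549126]
```

View pics/s5.png

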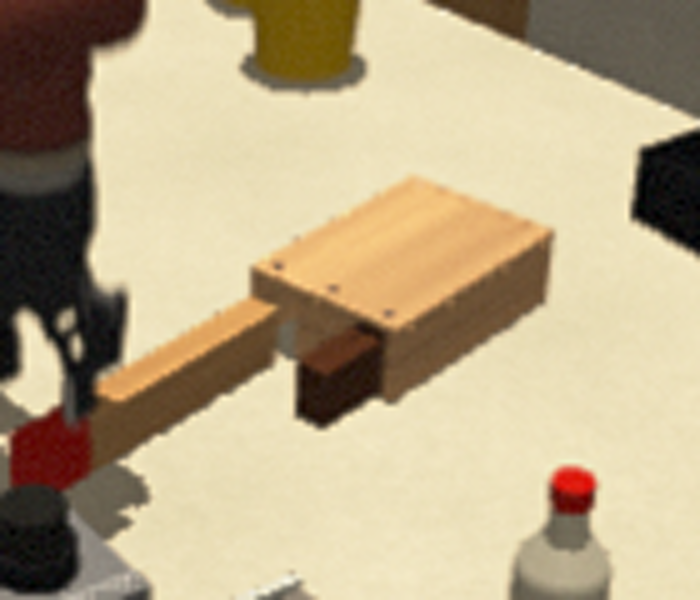

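The batten is pulled out fully, standing straight in front of the rack, dark batten untouched. Now over to its tail.

Emit:
{"api": "drive_tool", "payload": {
  "moves": [0, 0, 0, 0, 0, 0.03, 0.3, 0, 0, 0, -0.0064, 0.0445, 0.02, 0.3, 0, 0, 0, -0.0064, 0.0445, 0, 0.3, 0, 0, 0, -0.0064, 0.0445, 0, 0.3, 0, 0, 0, -0.0064, 0.0445, 0, 0.3]
}}

```text
t: 9.93
tool_pos: [0.3861, 0.2591, 0.1156]
tool_rot: [2.059, 2.373, 0.0]
contact_force: [0.6, 0.1, -0.5]
opening: 0.0596
```

Emit:
{"api": "drive_tool", "payload": {
  "moves": [0, 0, 0, 0, 0, 0, 0.3, 0, 0, 0, 0, 0, 0, 0.3, 0, 0, 0, 0, 0, 0, 0.3, 0, 0, 0, 0, 0, 0, 0.3, 0, 0, 0, 0, 0, 0, 0.3]
}}

```text
t: 10.55
tool_pos: [0.3871, 0.2568, 0.1159]
tool_rot: [2.061, 2.371, 0.0]
contact_force: [-0.8, -0.2, -0.1]
opening: 0.0601
```

```bash
python3 wl.py w6
```

```text
10.55 [0.38713193 0.25675149 0.11585099] [0.99  0.139 0.   ] [-0.82255121 -0.22923675 -0.06411684]
```

View pics/w6.png

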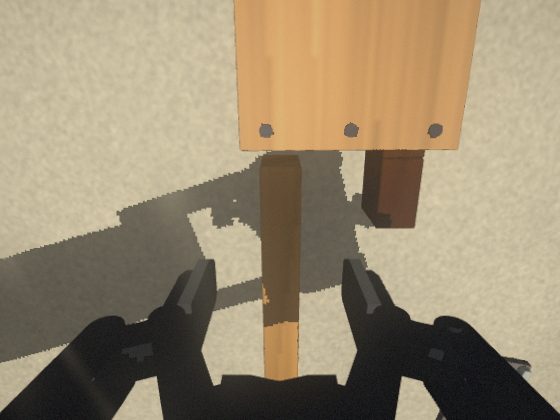

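```bash
python3 - <<'E'
from h import *
C=W('w6')
for p in [(260,168),(301,167),(262,300),(300,300)]: print(p,onz(C,p,0.045).round(4))
E
```

```text
(260, 168) [0.3708 0.2896 0.045 ]
(301, 167) [0.3973 0.294  0.045 ]
(262, 300) [0.3845 0.1887 0.045 ]
(300, 300) [0.4129 0.1927 0.045 ]
```

Tail edge at (260–301,168) → tail centre (0.384,0.292), yaw 8.2°. Grip 35 mm ahead of it.

Emit:
{"api": "drive_tool", "payload": {
  "moves": [0, 0, 0, 0.002, 0, -0.04, 0.3, 0, 0, 0, 0, 0, -0.04, 0.3, 0, 0, 0, 0, 0, -0.02, 0.3, 0, 0, 0, 0, 0, 0, 0.3, 0, 0, 0, 0, 0, 0, 0.6],
  "newtons": 100
}}

```text
t: 11.22
tool_pos: [0.3897, 0.2576, 0.0169]
tool_rot: [2.059, 2.371, 0.002]
contact_force: [-0.4, 0.1, 0.1]
opening: 0.0429
```

Emit:
{"api": "drive_tool", "payload": {
  "moves": [0, 0, 0, 0, 0, 0, 1, 0, 0, 0, 0, 0, 0, 1, 0, 0, 0, 0, 0, 0, 1, 0, 0, 0, 0, -0.01, 0.015, 1, 0, 0, 0, 0, 0, 0, 1]
}}

```text
t: 11.85
tool_pos: [0.3896, 0.2475, 0.0317]
tool_rot: [2.06, 2.371, 0.004]
contact_force: [-0.1, 0.2, -0.4]
opening: 0.0265
```

```bash
python3 sl.py scene s7 250 100 140 120 5
```

```text
11.9 [0.38911465 0.24742128 0.03105219] [ 0.20137179 -1.08672773 -1.39063188]
```

View pics/s7.png

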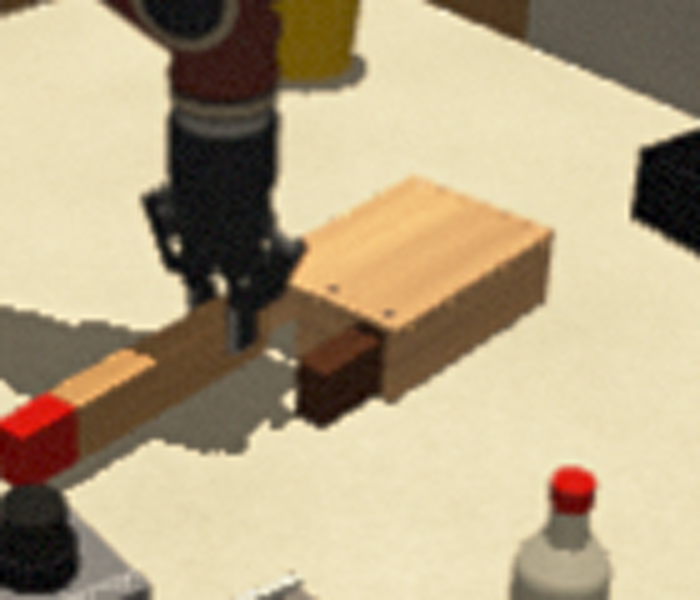

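Emit:
{"api": "drive_tool", "payload": {
  "moves": [0, 0, 0, 0, -0.015, 0.035, 1, 0, 0, 0, 0, 0, 0.035, 1, 0, 0, -4.7, 0.04, 0, 0, 1, 0, 0, -4.5, 0.045, -0.006, 0, 1, 0, 0, -4.5, 0.045, -0.006, 0, 1]
}}

```text
t: 12.52
tool_pos: [0.5197, 0.2204, 0.0999]
tool_rot: [-2.33, -2.106, 0.001]
contact_force: [0.6, -0.0, 0.3]
opening: 0.0268
```

Emit:
{"api": "drive_tool", "payload": {
  "moves": [0, 0, 0, 0.045, -0.006, 0, 1, 0, 0, 0, 0.04, -0.006, 0, 1, 0, 0, 0, 0.0315, -0.006, 0, 1, 0, 0, 0, 0, 0, 0, 1, 0, 0, 0, 0, 0, 0, 1]
}}

```text
t: 13.15
tool_pos: [0.6342, 0.2025, 0.0995]
tool_rot: [-2.327, -2.109, 0.003]
contact_force: [-0.5, -0.2, -1.3]
opening: 0.0263
```

```bash
python3 wl.py w8;python3 sl.py side sd8 220 110 160 120 5;python3 sl.py scene s8 220 120 160 120 5
```

```text
13.15 [0.63421931 0.20254019 0.09949385] [ 0.995 -0.098 -0.002] [-0.47511674 -0.23793954 -1.27041243]
13.25 [0.63408022 0.20271635 0.10009534] [-0.52018646  0.03911606 -1.90202112]
13.3 [0.63420718 0.20267274 0.10035043] [ 0.27878874 -0.01113169 -1.02038801]
```

View pics/w8.png

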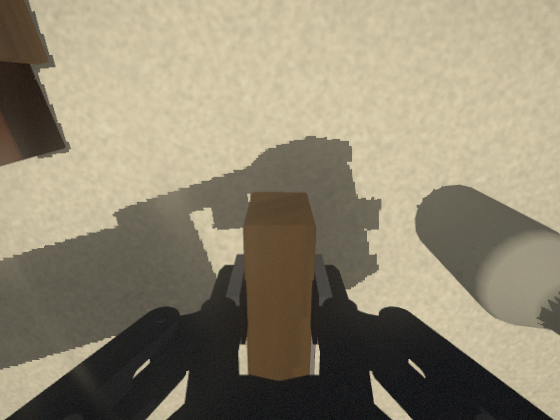

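View pics/sd8.png

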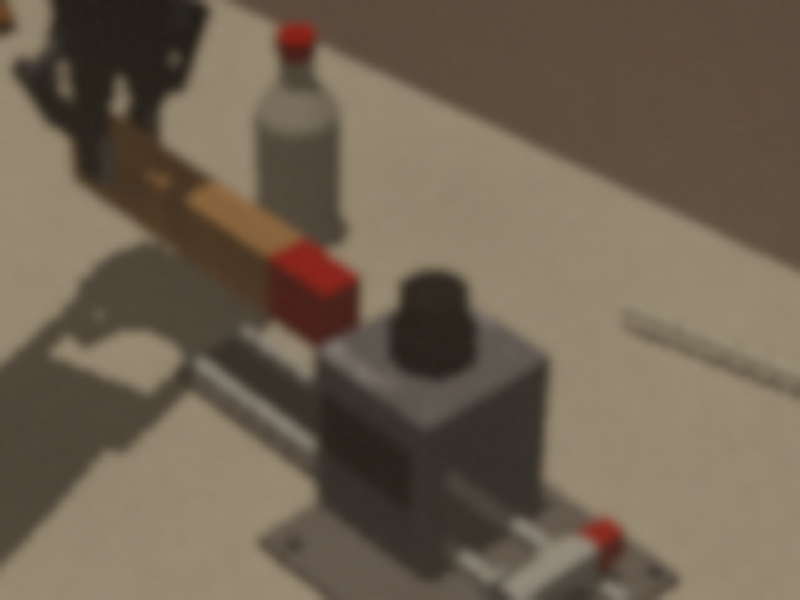

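View pics/s8.png

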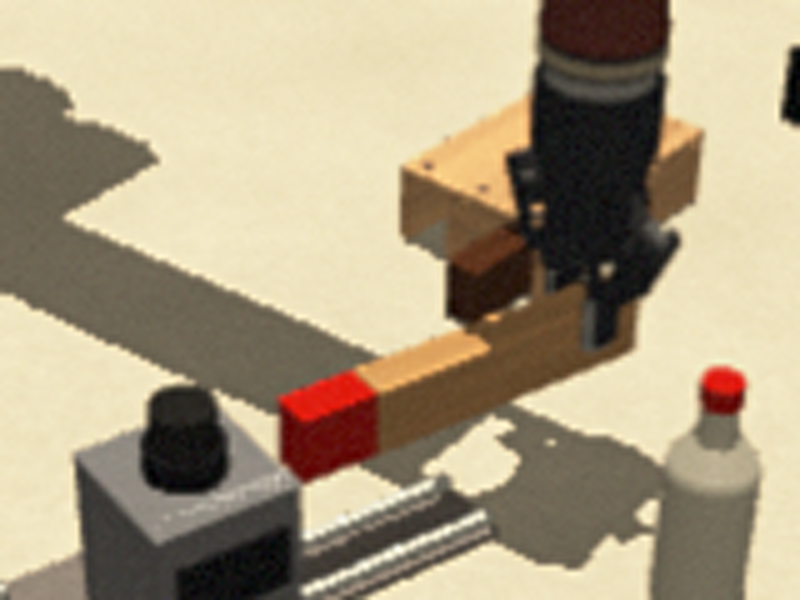

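```bash
cat > fb.py <<'E'
from fit import *
def fitb(L,x0,yaw=-0.0957):
    P=np.array([l[0] for l in L])/1000
    def res(p):
        w=P@R.from_euler('ZX',[p[3],p[4]]).as_matrix().T+p[:3]
        return np.ravel([proj(l[1][0],q)[0]-l[1][1] for l,q in zip(L,w)])
    s=least_squares(res,x0,loss='soft_l1');print(s.x.round(4),np.degrees(s.x[3:]).round(2));print(s.fun.reshape(-1,2).round(1).tolist())
    for q in ([0,-.12,0],[0,0,0],[0,.12,0]):print(toST(R.from_euler('ZX',s.x[3:]).as_matrix()@q+s.x[:3]))
E
python3 - <<'E'
from fb import *
a=lambda *p:(S,un(p,220,120,5));b=lambda *p:(D,un(p,220,110,5))
L=[((-14,-120,45),a(280,398)),((14,-120,45),a(303,420)),((14,-70,45),a(378,392)),((-14,-70,45),a(355,370)),((-14,-120,0),a(282,459)),((14,-120,0),a(305,482)),((14,120,0),a(634,351)),
((-14,-120,45),b(318,293)),((14,-120,45),b(357,277)),((-14,-120,0),b(320,344)),((14,-120,0),b(355,326)),((14,-70,45),b(312,240)),((-14,-70,45),b(270,261))]
fitb(L,[.63,.12,.08,-.1,0])
C=W('w8')
for z in (.125,.13): print([toST(onz(C,p,z)) for p in [(245,225),(315,226),(248,380),(313,380)]])
print(toST([.6342,.2025,.1]))
E
```

```text
[ 0.6242  0.1181  0.0813 -0.0994 -0.005 ] [-5.69 -0.29]
[[-0.3, -0.6], [0.6, 0.0], [0.7, -0.2], [-0.4, -0.7], [-0.6, 0.1], [0.2, 0.6], [0.6, 0.1], [0.7, 0.5], [0.4, -0.4], [0.4, 3.1], [0.8, 2.7], [-2.3, -0.6], [-1.4, -1.0]]
[-3.8 25.2 81.9]
[ -3.3 145.2  81.3]
[ -2.9 265.2  80.7]
[array([-13.6, 265. , 125. ]), array([ 13.1, 264.5, 125. ]), array([-15.2, 187.7, 125. ]), array([ 14.8, 187.6, 125. ])]
[array([-13., 267., 130.]), array([ 12.6, 266.6, 130. ]), array([-14.5, 193.1, 130. ]), array([ 14.1, 193. , 130. ])]
[ -1.4 230.2 100. ]
```

Emit:
{"api": "drive_tool", "payload": {
  "moves": [0, 0, 0, 0.0015, 0, -0.03, 1, 0, 0, 0, 0, 0, -0.03, 1, 0, 0, 0, 0, 0, 0, 1, 0, 0, 0, 0, 0, 0, 1, 0, 0, 0, 0, 0, 0, 1]
}}

```text
t: 13.92
tool_pos: [0.6381, 0.2027, 0.0431]
tool_rot: [2.326, 2.109, 0.005]
contact_force: [-0.4, -0.1, -1.4]
opening: 0.0266
```

```bash
python3 sl.py side sd9 230 130 110 80 7;python3 sl.py scene s9 250 150 110 80 7; python3 wl.py w9
```

```text
13.975 [0.63806004 0.20262043 0.0428756 ] [ 1.20393962 -0.16761042 -1.88342961]
14.025 [0.6378839  0.20253376 0.04258631] [-0.58894672 -0.62077145 -1.69315217]
14.025 [0.6378839  0.20253376 0.04258631] [ 0.995 -0.098  0.003] [-0.58894672 -0.62077145 -1.69315217]
```

View pics/s9.png

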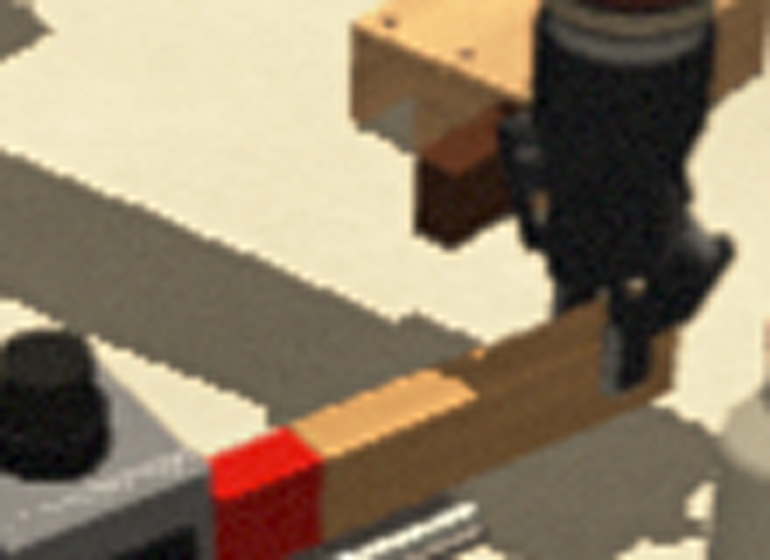

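View pics/sd9.png

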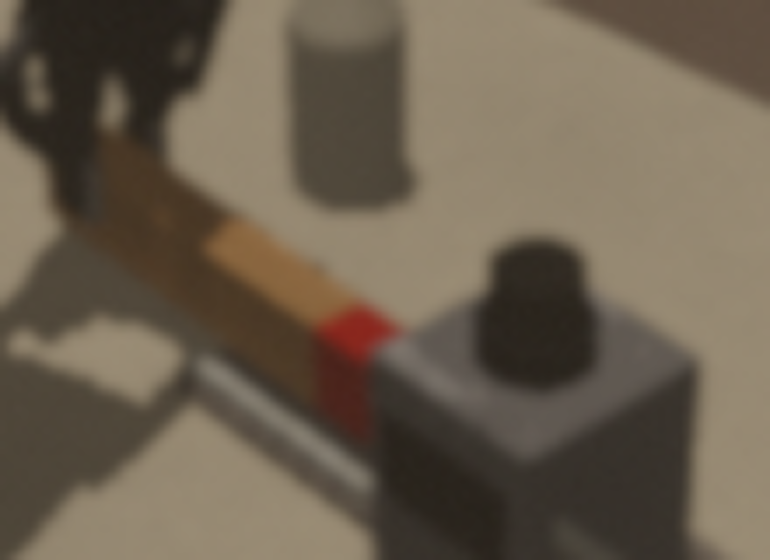

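Emit:
{"api": "drive_tool", "payload": {
  "moves": [0, 0, 0, 0, 0, 0, 1, 0, 0, 0, 0, 0, 0, 1, 0, 0, 0, 0, 0, 0, 1, 0, 0, 0, 0, 0, 0, 1, 0, 0, 0, 0, 0, 0, 1]
}}

```text
t: 14.7
tool_pos: [0.6369, 0.2023, 0.0407]
tool_rot: [-2.328, -2.109, 0.0]
contact_force: [0.2, 0.0, -1.3]
opening: 0.0265
```

```bash
python3 sl.py side sd10 230 130 110 80 7;python3 sl.py scene s10 250 170 90 70 8; python3 wl.py w10
python3 -c "
from h import *
print(toST(ctrl.get_obs()['tool_pos']),toST([.6381,.2027,.043]))"
```

```text
14.75 [0.63683324 0.20230183 0.04073854] [-0.66610695  0.35888005 -1.53189328]
14.8 [0.63686431 0.20230919 0.04076764] [ 0.91028346 -0.64636432 -1.62356901]
14.8 [0.63686431 0.20230919 0.04076764] [ 0.995 -0.098 -0.   ] [ 0.91028346 -0.64636432 -1.62356901]
[  1.3 230.3  40.8] [  2.5 230.8  43. ]
```

View pics/s10.png

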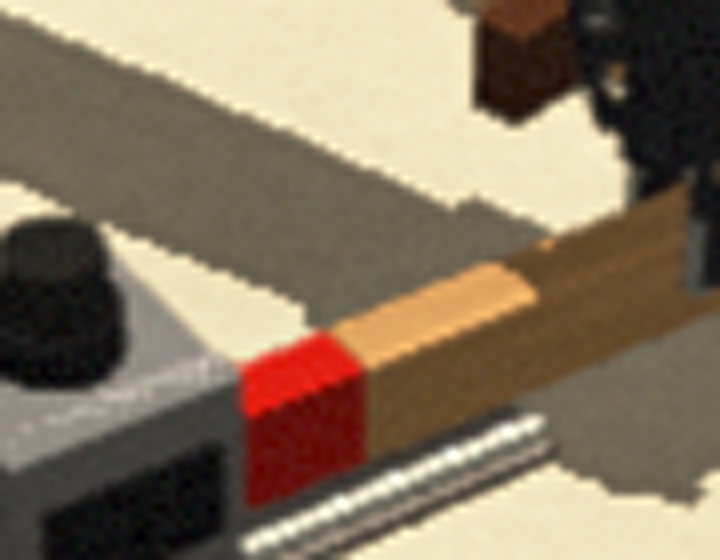

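View pics/w10.png

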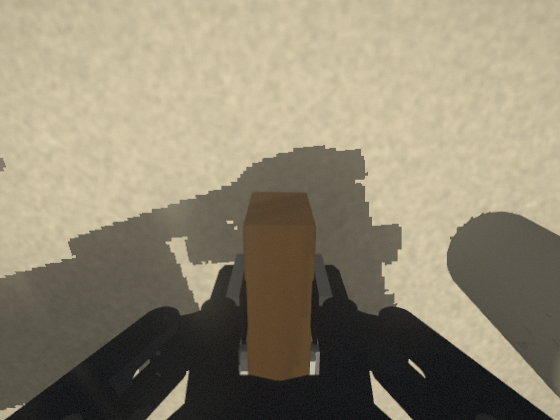

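```bash
cat > ov.py <<'E'
from fit import *
def ov(src,C,x0,y0,w,h,s,out,xo,yc,zb,rails=True):
    im=cv2.imread(src)[y0:y0+h,x0:x0+w];im=cv2.resize(im,None,fx=s,fy=s,interpolation=cv2.INTER_CUBIC)
    def ln(a,b,col):
        p=proj(C,[toW(a),toW(b)]);q=((p-[x0,y0]+.5)*s-.5).round().astype(int)
        cv2.line(im,tuple(map(int,q[0])),tuple(map(int,q[1])),col,1,cv2.LINE_AA)
    for x in(-14,14):
        for z in (0,45): ln((x+xo,yc-120,zb+z),(x+xo,yc+120,zb+z),(0,255,0))
    for y in (-120,-70,120): ln((xo-14,yc+y,zb+45),(xo+14,yc+y,zb+45),(0,255,0)); ln((xo-14,yc+y,zb),(xo-14,yc+y,zb+45),(0,255,0)); ln((xo+14,yc+y,zb),(xo+14,yc+y,zb+45),(0,255,0))
    for x in (-24.5,-16.5,16.5,24.5): ln((x,0,16),(x,149,16),(255,0,0))
    cv2.imwrite(out,im)
if __name__=='__main__':
    ov('pics/s10f.png',S,250,160,100,75,8,'pics/o1.png',0,145,24)
    ov('pics/sd10f.png',D,230,130,100,75,8,'pics/o2.png',0,145,24)
E
python3 ov.py
```

```text
(no output)
```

View pics/o1.png

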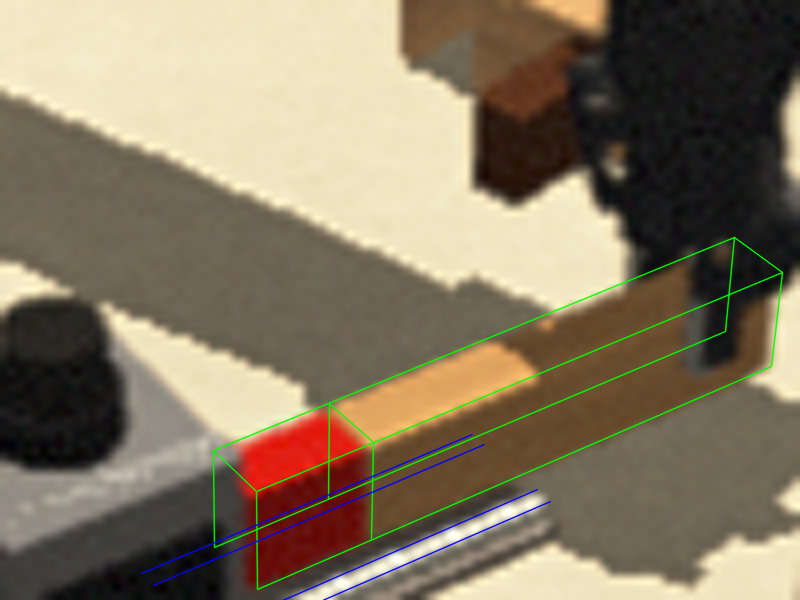

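View pics/o2.png

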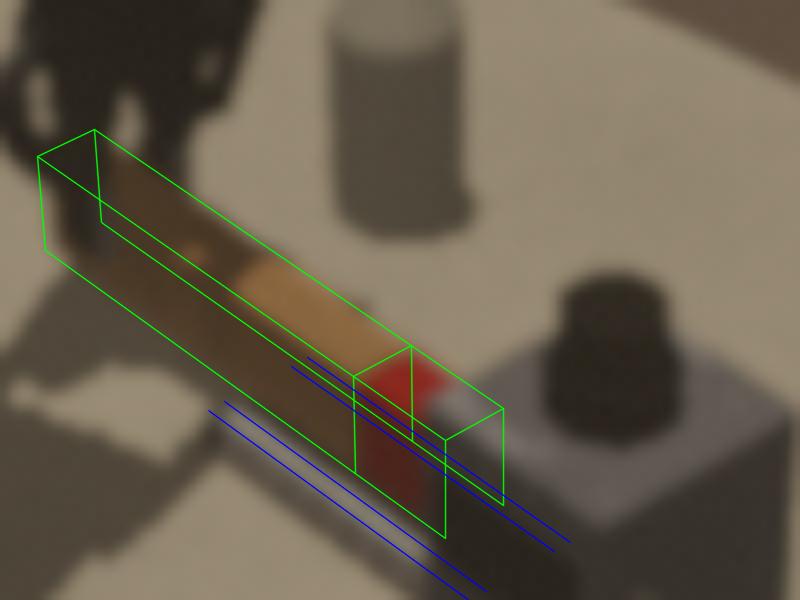

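Overlay with model at x=0 agrees with the batten and rails to within about 1 mm. Lower gently.

Emit:
{"api": "drive_tool", "payload": {
  "moves": [0, 0, 0, 0, 0, -0.003, 1, 0, 0, 0, 0, 0, -0.003, 1, 0, 0, 0, 0, 0, -0.003, 1, 0, 0, 0, 0, 0, -0.002, 1, 0, 0, 0, 0, 0, 0, 1]
}}

```text
t: 15.48
tool_pos: [0.6367, 0.2022, 0.0295]
tool_rot: [-2.328, -2.109, 0.001]
contact_force: [0.2, 0.2, -1.2]
opening: 0.0264
```

```bash
python3 sl.py side sd11 230 130 100 75 8;python3 sl.py scene s11 250 160 100 75 8
```

```text
15.525 [0.63683443 0.20228774 0.02970886] [-0.23205994 -0.39662953 -1.8254111 ]
15.575 [0.63692894 0.20228076 0.02983721] [-0.12824676  0.7784568  -0.48569991]
```

View pics/s11.png

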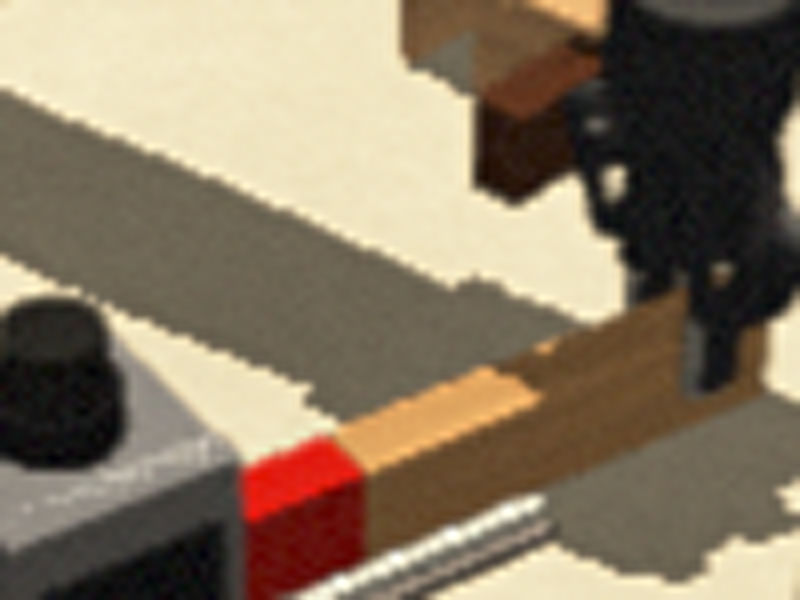

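View pics/sd11.png

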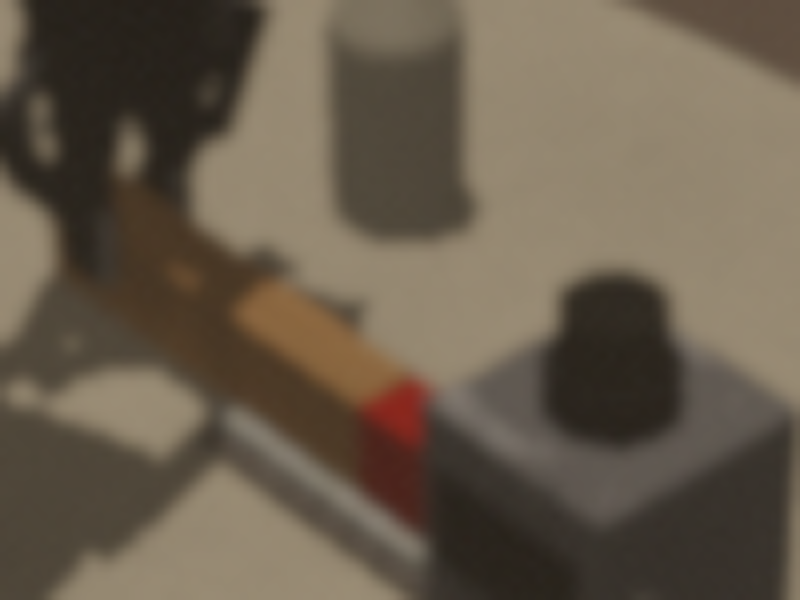

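Emit:
{"api": "drive_tool", "payload": {
  "moves": [0, 0, 0, 0, 0, -0.002, 1, 0, 0, 0, 0, 0, -0.002, 1, 0, 0, 0, 0, 0, -0.001, 1, 0, 0, 0, 0, 0, 0, 1, 0, 0, 0, 0, 0, 0, 1]
}}

```text
t: 16.2
tool_pos: [0.637, 0.2024, 0.0254]
tool_rot: [2.328, 2.109, 0.0]
contact_force: [-1.6, 1.6, 2.6]
opening: 0.0262
```

Emit:
{"api": "drive_tool", "payload": {
  "moves": [0, 0, 0, -0.001, -0.01, 0, 1, 0, 0, 0, -0.001, -0.01, 0, 1, 0, 0, 0, -0.001, -0.01, 0, 1, 0, 0, 0, -0.001, -0.01, 0, 1, 0, 0, 0, 0, 0, 0, 1]
}}

```text
t: 16.82
tool_pos: [0.6336, 0.1616, 0.0258]
tool_rot: [2.329, 2.108, 0.003]
contact_force: [-0.1, 3.1, 5.5]
opening: 0.0268
```

Emit:
{"api": "drive_tool", "payload": {
  "moves": [0, 0, 0, 0, 0, 0, 0.6, 0, 0, 0, 0, 0, 0, 0.6, 0, 0, 0, 0, 0, 0, 0.6, 0, 0, 0, 0, 0, 0, 1, 0, 0, 0, 0, 0, 0, 1],
  "newtons": 50
}}

```text
t: 17.45
tool_pos: [0.6325, 0.1623, 0.0244]
tool_rot: [-2.328, -2.109, 0.001]
contact_force: [-0.4, 0.7, -1.4]
opening: 0.0273
```

Emit:
{"api": "drive_tool", "payload": {
  "moves": [0, 0, 0, 0, 0, 0, 1, 0, 0, 0, -0.001, -0.01, 0, 1, 0, 0, 0, -0.001, -0.01, 0, 1, 0, 0, 0, -0.001, -0.01, 0, 1, 0, 0, 0, -0.001, -0.01, 0, 1]
}}

```text
t: 18.08
tool_pos: [0.6287, 0.1213, 0.0247]
tool_rot: [-2.328, -2.109, 0.0]
contact_force: [0.2, 2.7, -1.0]
opening: 0.0274
```

```bash
python3 sl.py side sd12 220 130 140 105 5.7;python3 sl.py scene s12 200 160 140 105 5.7;python3 -c "
from h import *
print(toST(ctrl.get_obs()['tool_pos']))"
```

```text
18.125 [0.62859248 0.12004823 0.02463193] [ 0.43532887 -0.7194297  -1.58660782]
18.175 [0.62861424 0.12010809 0.02458223] [ 0.07541468 -3.28471792 -1.35757393]
[  0.9 147.7  24.6]
```

View pics/s12.png

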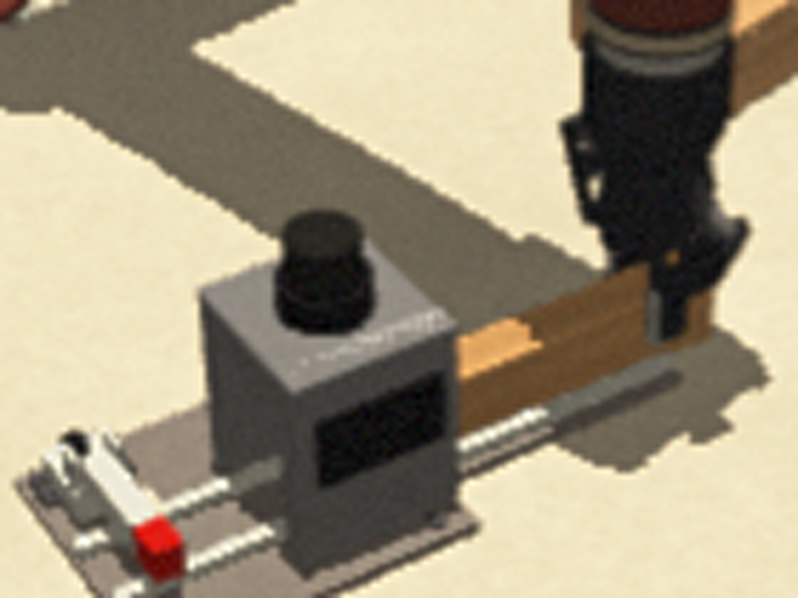

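View pics/sd12.png

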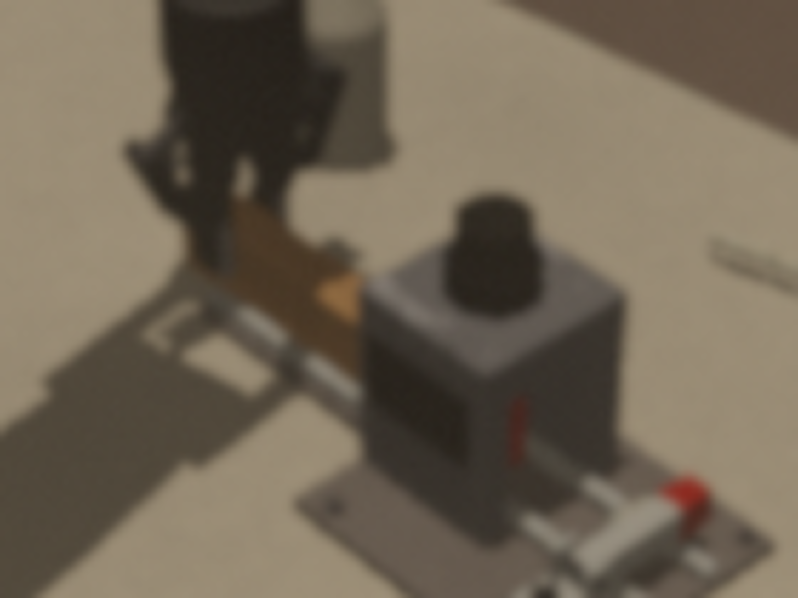

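Nose is through the flap and visible in the tunnel's far end (side crop, (515,430)), aligned with the slot. Feeding on, then feeling.

Emit:
{"api": "drive_tool", "payload": {
  "moves": [0, 0, 0, -0.0013, -0.013, 0, 1, 0, 0, 0, -0.0013, -0.013, 0, 1, 0, 0, 0, -0.0013, -0.013, 0, 1, 0, 0, 0, -0.0013, -0.013, 0, 1, 0, 0, 0, 0, 0, 0, 1],
  "newtons": 30
}}

```text
t: 18.8
tool_pos: [0.6234, 0.0683, 0.0245]
tool_rot: [2.328, 2.108, -0.003]
contact_force: [-0.2, -2.9, -3.1]
opening: 0.0273
```

Emit:
{"api": "drive_tool", "payload": {
  "moves": [0, 0, 0, -0.0005, -0.005, 0, 1, 0, 0, 0, -0.0005, -0.005, 0, 1, 0, 0, 0, -0.0003, -0.003, 0, 1, 0, 0, 0, 0, 0, 0, 1, 0, 0, 0, 0, 0, 0, 1]
}}

```text
t: 19.42
tool_pos: [0.6223, 0.057, 0.0247]
tool_rot: [2.327, 2.11, -0.001]
contact_force: [0.5, -1.4, -2.4]
opening: 0.0272
```

```bash
python3 sl.py side sd13 280 180 100 75 8;python3 -c "
from h import *
print(toST(ctrl.get_obs()['tool_pos']))"; python3 wl.py w13
```

```text
19.475 [0.62228124 0.05704685 0.02467928] [ 0.65377087 -0.60636681 -1.89742638]
[ 0.6 84.3 24.7]
19.475 [0.62228124 0.05704685 0.02467928] [ 0.995 -0.098 -0.   ] [ 0.65377087 -0.60636681 -1.89742638]
```

View pics/sd13.png

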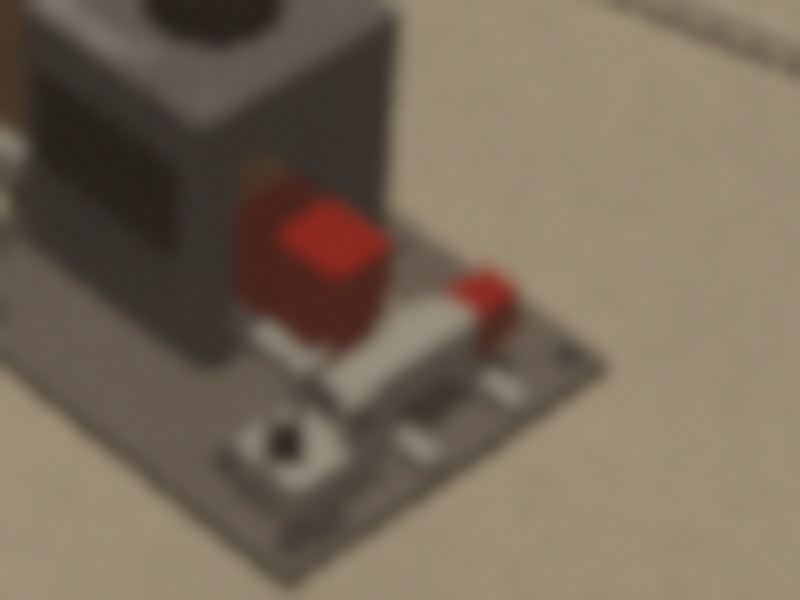

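View pics/w13.png

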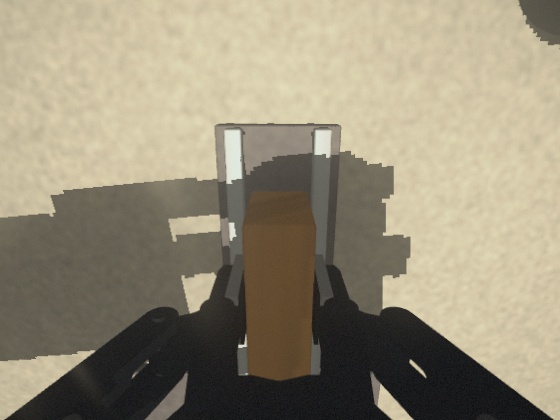

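Emit:
{"api": "drive_tool", "payload": {
  "moves": [0, 0, 0, -0.0003, -0.003, 0, 1, 0, 0, 0, -0.0003, -0.003, 0, 1, 0, 0, 0, -0.0003, -0.003, 0, 1, 0, 0, 0, 0, 0, 0, 1, 0, 0, 0, 0, 0, 0, 1]
}}

```text
t: 20.15
tool_pos: [0.6214, 0.0479, 0.0247]
tool_rot: [2.328, 2.109, -0.001]
contact_force: [0.2, 0.0, -2.3]
opening: 0.0272
```

```bash
python3 sl.py side sd14 290 190 80 60 10;python3 -c "
from h import *
print(toST(ctrl.get_obs()['tool_pos']))"
```

```text
20.2 [0.62140696 0.0479123  0.02472311] [ 0.54622735 -0.7667736  -2.31087663]
[ 0.6 75.1 24.7]
```

View pics/sd14.png

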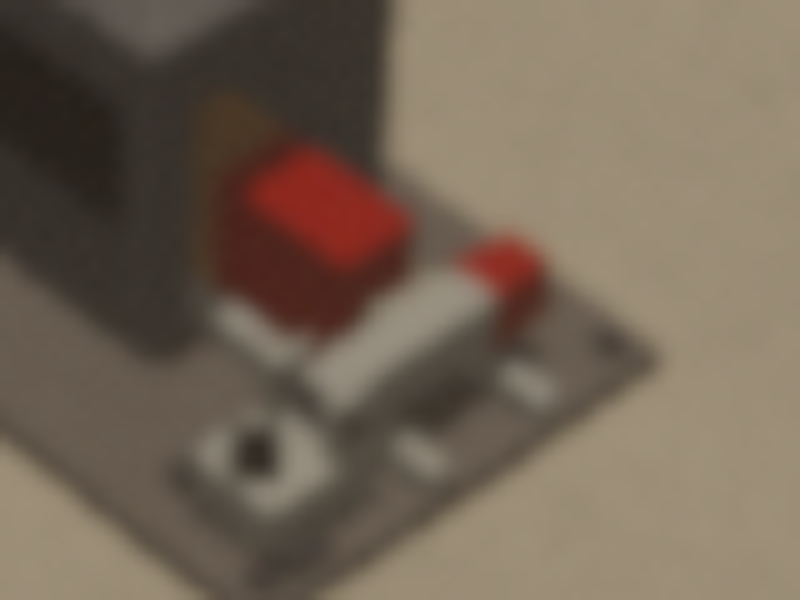

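Emit:
{"api": "drive_tool", "payload": {
  "moves": [0, 0, 0, -0.0002, -0.002, 0, 1, 0, 0, 0, -0.0002, -0.002, 0, 1, 0, 0, 0, -0.0002, -0.002, 0, 1, 0, 0, 0, 0, 0, 0, 1, 0, 0, 0, 0, 0, 0, 1]
}}

```text
t: 20.82
tool_pos: [0.6208, 0.0421, 0.0248]
tool_rot: [2.328, 2.109, -0.0]
contact_force: [-1.0, -0.7, -1.8]
opening: 0.027
```

Emit:
{"api": "drive_tool", "payload": {
  "moves": [0, 0, 0, -0.0001, -0.001, 0, 1, 0, 0, 0, 0, 0, 0, 1, 0, 0, 0, -0.0001, -0.001, 0, 1, 0, 0, 0, 0, 0, 0, 1, 0, 0, 0, 0, 0, 0, 1]
}}

```text
t: 21.45
tool_pos: [0.6207, 0.0403, 0.0248]
tool_rot: [2.328, 2.109, -0.0]
contact_force: [-0.8, 1.8, -3.0]
opening: 0.0271
```

```bash
python3 sl.py side sd15 290 190 80 60 10;python3 -c "
from h import *
print(toST(ctrl.get_obs()['tool_pos']))"
```

```text
21.5 [0.62064832 0.04025579 0.02476295] [-0.14188445  1.26134216 -2.52227764]
[ 0.6 67.4 24.8]
```

View pics/sd15.png

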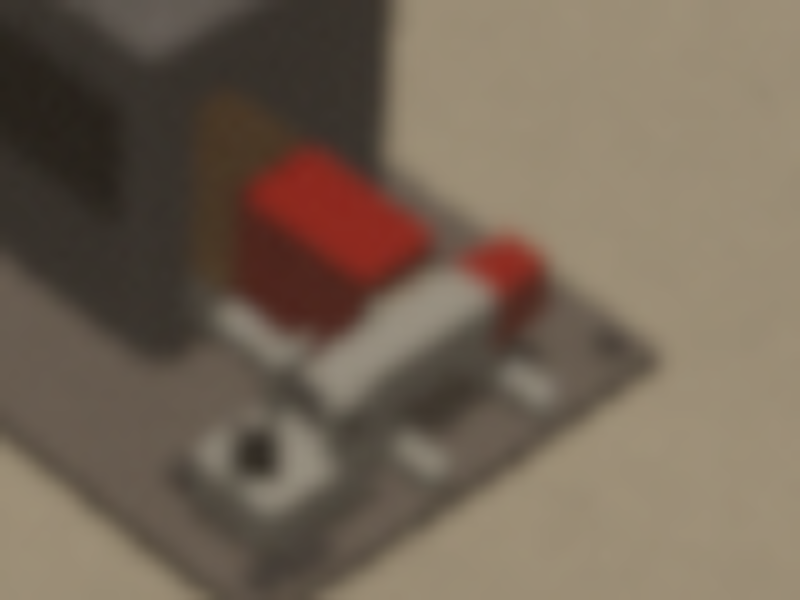

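Emit:
{"api": "drive_tool", "payload": {
  "moves": [0, 0, 0, -0.0001, -0.001, 0, 1, 0, 0, 0, 0, 0, 0, 1, 0, 0, 0, -0.0001, -0.001, 0, 1, 0, 0, 0, 0, 0, 0, 1, 0, 0, 0, 0, 0, 0, 1]
}}

```text
t: 22.12
tool_pos: [0.6205, 0.0382, 0.0248]
tool_rot: [2.328, 2.109, -0.0]
contact_force: [0.5, 1.8, -2.0]
opening: 0.0274
```

Emit:
{"api": "drive_tool", "payload": {
  "moves": [0, 0, 0, -0.0001, -0.001, 0, 1, 0, 0, 0, 0, 0, 0, 1, 0, 0, 0, 0, 0, 0, 1, 0, 0, 0, 0, 0, 0, 1, 0, 0, 0, 0, 0, 0, 1]
}}

```text
t: 22.75
tool_pos: [0.6204, 0.0373, 0.0248]
tool_rot: [-2.328, -2.11, 0.0]
contact_force: [-0.8, 1.5, -2.2]
opening: 0.0271
```

Emit:
{"api": "drive_tool", "payload": {
  "moves": [0, 0, 0, -0.0001, -0.001, 0, 1, 0, 0, 0, 0, 0, 0, 1, 0, 0, 0, 0, 0, 0, 1, 0, 0, 0, 0, 0, 0, 1, 0, 0, 0, 0, 0, 0, 1]
}}

```text
t: 23.38
tool_pos: [0.6202, 0.0363, 0.0248]
tool_rot: [-2.328, -2.11, 0.0]
contact_force: [1.3, 1.7, -2.1]
opening: 0.0271
```

Emit:
{"api": "drive_tool", "payload": {
  "moves": [0, 0, 0, -0.0001, -0.001, 0, 1, 0, 0, 0, 0, 0, 0, 1, 0, 0, 0, 0, 0, 0, 1, 0, 0, 0, 0, 0, 0, 1, 0, 0, 0, 0, 0, 0, 1]
}}

```text
t: 24.0
tool_pos: [0.6202, 0.0353, 0.0248]
tool_rot: [-2.328, -2.109, 0.0]
contact_force: [-0.2, 1.6, -2.0]
opening: 0.0275
```

```bash
python3 sl.py side sd16 290 190 80 60 10;python3 -c "
from h import *
print(toST(ctrl.get_obs()['tool_pos']))"
```

```text
24.05 [0.62014526 0.03525447 0.0247707 ] [-0.24503864  1.16127092 -2.23558669]
[ 0.6 62.4 24.8]
```

View pics/sd16.png

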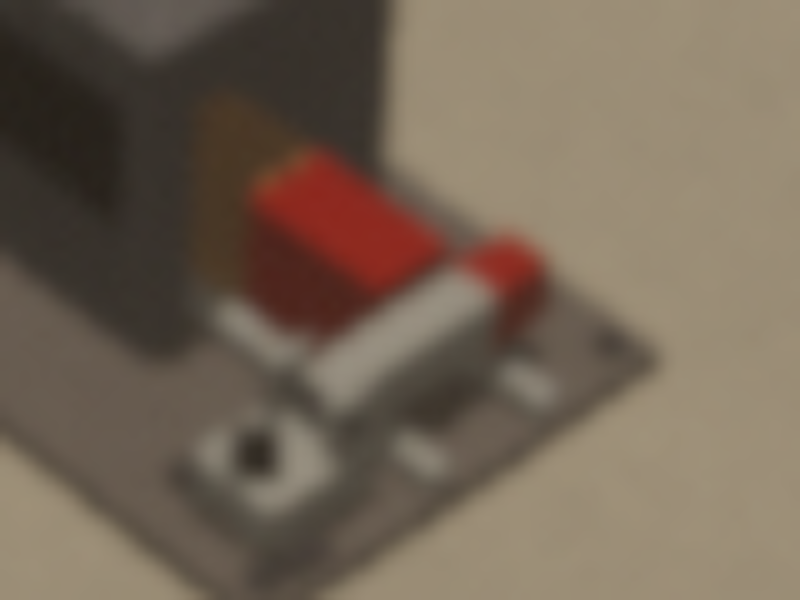

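Emit:
{"api": "drive_tool", "payload": {
  "moves": [0, 0, 0, -0.0001, -0.001, 0, 1, 0, 0, 0, 0, 0, 0, 1, 0, 0, 0, 0, 0, 0, 1, 0, 0, 0, 0, 0, 0, 1, 0, 0, 0, 0, 0, 0, 1]
}}

```text
t: 24.68
tool_pos: [0.6201, 0.0343, 0.0248]
tool_rot: [2.328, 2.11, 0.0]
contact_force: [0.5, 1.4, -2.9]
opening: 0.0271
```

Emit:
{"api": "drive_tool", "payload": {
  "moves": [0, 0, 0, -0.0001, -0.001, 0, 1, 0, 0, 0, 0, 0, 0, 1, 0, 0, 0, 0, 0, 0, 1, 0, 0, 0, 0, 0, 0, 1, 0, 0, 0, 0, 0, 0, 1]
}}

```text
t: 25.3
tool_pos: [0.62, 0.0335, 0.0248]
tool_rot: [-2.328, -2.109, -0.0]
contact_force: [0.6, 4.7, -1.4]
opening: 0.0272
```

Emit:
{"api": "drive_tool", "payload": {
  "moves": [0, 0, 0, 0, -0.0005, 0, 1, 0, 0, 0, 0, 0, 0, 1, 0, 0, 0, 0, 0, 0, 1, 0, 0, 0, 0, 0, 0, 1, 0, 0, 0, 0, 0, 0, 1]
}}

```text
t: 25.92
tool_pos: [0.62, 0.0335, 0.0249]
tool_rot: [-2.327, -2.109, -0.001]
contact_force: [0.7, 4.6, -1.9]
opening: 0.0273
```

Emit:
{"api": "drive_tool", "payload": {
  "moves": [0, 0, 0, 0, -0.0005, 0, 1, 0, 0, 0, 0, 0, 0, 1, 0, 0, 0, 0, 0, 0, 1, 0, 0, 0, 0, 0, 0, 1, 0, 0, 0, 0, 0, 0, 1]
}}

```text
t: 26.55
tool_pos: [0.6201, 0.0334, 0.0249]
tool_rot: [-2.327, -2.108, -0.003]
contact_force: [0.5, 7.2, -1.8]
opening: 0.0272
```

Hard stop felt: TCP stays at y 0.0334 while the force climbs to 7 N. I'll let go and check.

Emit:
{"api": "drive_tool", "payload": {
  "moves": [0, 0, 0, 0, 0, 0, 0.7, 0, 0, 0, 0, 0, 0, 0.6, 0, 0, 0, 0, 0, 0, 0.5, 0, 0, 0, 0, 0, 0, 0.4, 0, 0, 0, 0, 0, 0, 0.4]
}}

```text
t: 27.18
tool_pos: [0.6201, 0.0319, 0.0249]
tool_rot: [2.328, 2.109, -0.0]
contact_force: [0.5, -0.4, -0.3]
opening: 0.0512
```

```bash
python3 sl.py side sd17 290 190 80 60 10;python3 wl.py w17
```

```text
27.225 [0.62005285 0.0319952  0.02491553] [0.5713723  0.55167238 0.23186811]
27.225 [0.62005285 0.0319952  0.02491553] [ 0.995 -0.098  0.   ] [0.5713723  0.55167238 0.23186811]
```

View pics/sd17.png

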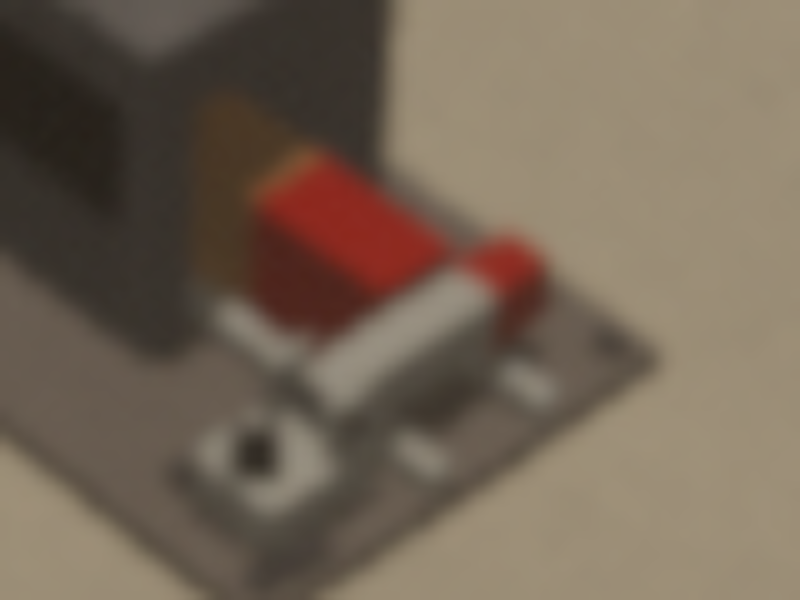

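View pics/w17.png

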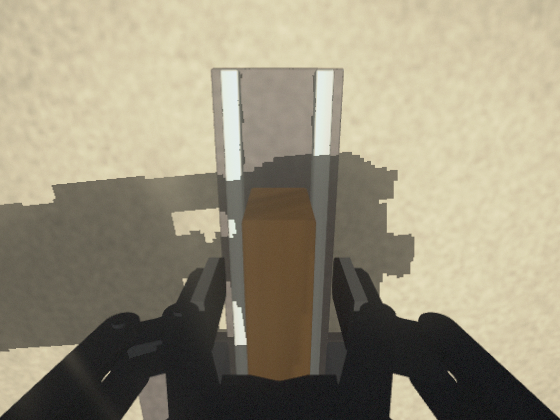

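Red end is flush against the flag bar, and the batten is level between the rails, fingers clear of it. Retreat straight up.

Emit:
{"api": "drive_tool", "payload": {
  "moves": [0, 0, 0, 0, 0, 0.01, 0.4, 0, 0, 0, 0, 0, 0.03, 0.4, 0, 0, 0, 0, 0.01, 0.05, 0.4, 0, 0, 0, 0, 0.02, 0.05, 0.4, 0, 0, 0, 0, 0.02, 0.05, 0.4]
}}

```text
t: 27.9
tool_pos: [0.6199, 0.0827, 0.2174]
tool_rot: [2.328, 2.108, 0.001]
contact_force: [0.9, -0.6, 0.7]
opening: 0.0511
```

Emit:
{"api": "drive_tool", "payload": {
  "moves": [0, 0, 0, 0, 0.04, 0, 0.4, 0, 0, 0, 0, 0.04, 0, 0.4, 0, 0, 0, 0, 0, 0, 0.4, 0, 0, 0, 0, 0, 0, 0.4, 0, 0, 0, 0, 0, 0, 0.4]
}}

```text
t: 28.52
tool_pos: [0.6201, 0.1612, 0.2149]
tool_rot: [2.329, 2.108, -0.0]
contact_force: [0.2, 1.1, -0.7]
opening: 0.051
```

```bash
python3 sl.py side sd18 290 190 80 60 10;python3 sl.py scene s18 190 150 140 105 5.7; python3 wl.py w18; python3 - <<'E'
import cv2,numpy as np
a=cv2.imread('pics/sd16f.png').astype(int);b=cv2.imread('pics/sd17f.png').astype(int);c=cv2.imread('pics/sd18f.png').astype(int)
r=(slice(195,235),slice(305,340))
print(np.abs(a-b)[r].mean(),np.abs(b-c)[r].mean())
E
```

```text
28.575 [0.62006423 0.16120277 0.21484537] [-0.43392551  0.48974148  0.52469825]
28.625 [0.62009186 0.16129613 0.21481457] [-0.4667157  -0.09153184  0.44790699]
28.625 [0.62009186 0.16129613 0.21481457] [ 0.995 -0.1   -0.   ] [-0.4667157  -0.09153184  0.44790699]
0.7121428571428572 4.973571428571429
```

View pics/s18.png

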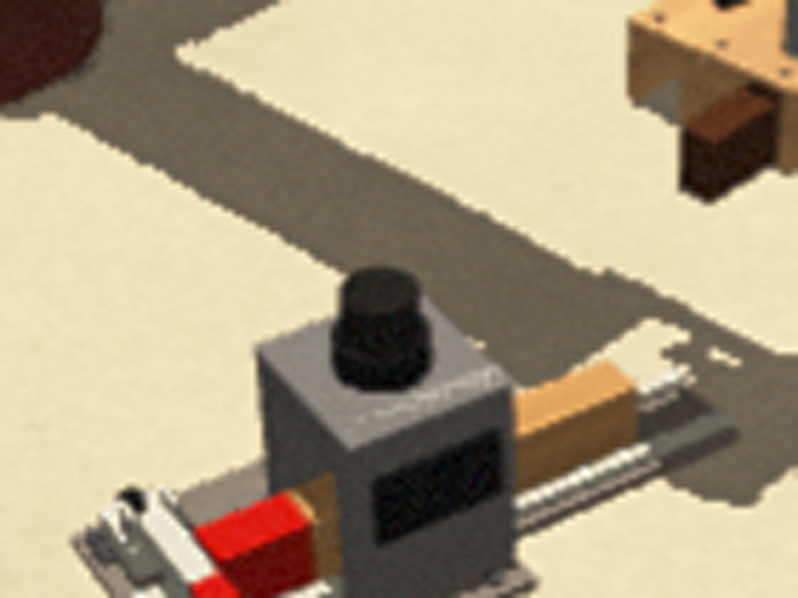

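View pics/w18.png

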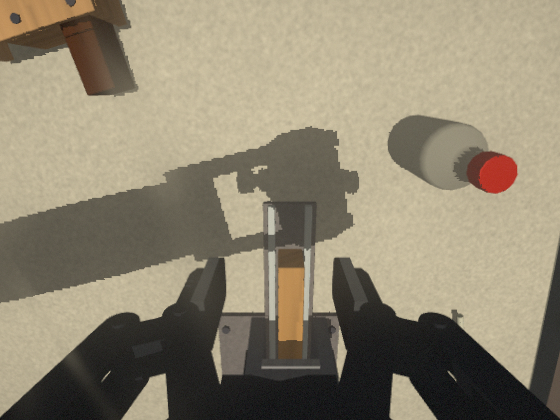

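View pics/sd18.png

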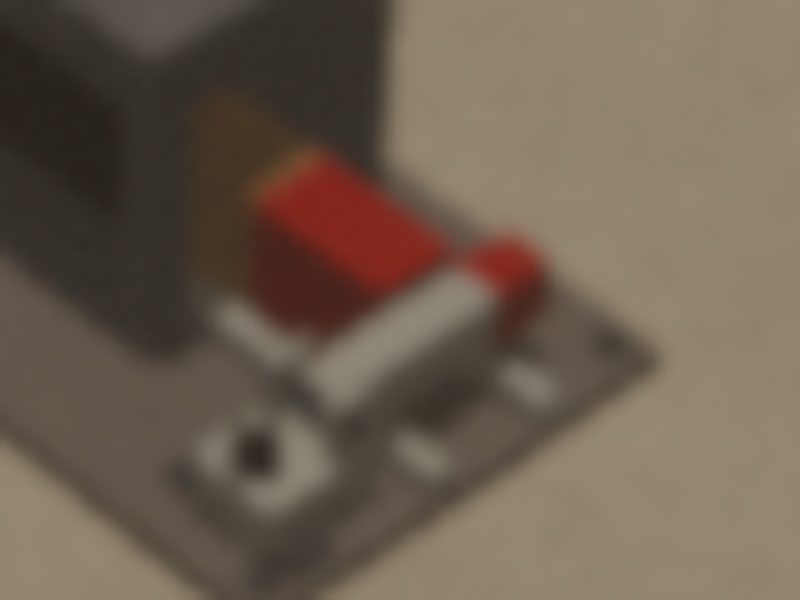

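```bash
python3 - <<'E'
from h import *
c=cv2.cvtColor(ctrl.get_image('side'),cv2.COLOR_RGB2BGR);cv2.imwrite('pics/sd19f.png',c)
D=cam('side')
def cen(f):
    a=cv2.imread(f'pics/{f}f.png').astype(float)[195:232,305:340]
    r=a[...,2]/(a.sum(2)+1); w=np.clip(r-.5,0,.3); y,x=np.mgrid[:w.shape[0],:w.shape[1]]
    w[:, 31:]*=0
    return w.sum().round(2),(x*w).sum()/w.sum(),(y*w).sum()/w.sum()
for f in ['sd15','sd16','sd17','sd18','sd19']: print(f,cen(f))
print(proj(D,[toW((0,-138,53)),toW((0,-143,53))]))
C=W('w18')
print([toST(onz(C,p,.053)) for p in [(276,267),(304,267)]])
E
```

```text
sd15 (np.float64(21.26), np.float64(17.43788388002436), np.float64(16.828534686450904))
sd16 (np.float64(21.0), np.float64(18.5437308288309), np.float64(17.57855168850263))
sd17 (np.float64(20.31), np.float64(18.939221726539063), np.float64(17.863676673352767))
sd18 (np.float64(20.17), np.float64(19.03508723200379), np.float64(17.8412203029054))
sd19 (np.float64(20.08), np.float64(19.036641173966196), np.float64(17.836133629378097))
[[329.63162206 215.41568421]
 [330.97708041 216.35496982]]
[array([-14.2,  97.4,  53. ]), array([14.9, 97.2, 53. ])]
```

```bash
python3 -c "
from station import ctrl
print(ctrl.finish_job())"
```

```text
the job is handed in; nothing more can be done
None
```

I flipped the stop flag down and pulled the red-tipped batten out of the rack. I then re-gripped it near its tail, laid it in the slot, and fed it through the flap in small steps. I felt the hard stop: the tool stayed at y = 0.0334 m while the force rose to about 7 N. I released the batten, moved the arm clear and handed the job in after about 29 s; it gave no verdict.

**What the last checks showed:**
- The flag is down across the slot, with the red end flush against it.
- The batten is level between the rails, about 0.4 mm off the slot centre. Its tail is at station y ≈ +97 mm, which puts the red end at about -143 mm, past the 118 mm required.
- The red end did not creep back after release, to within about 0.1 px in the side view.
- The dark batten and the bottle look unmoved in the last pictures. I did not look at the beaker or the tin again, but the arm did not go near them.

**Not confirmed:** I never read the flap angle or the pad travel. That the pad is still pressed in rests on the felt stop and on the batten staying still. That the flap rests on the batten follows only from the batten lying in the tunnel.

**Disagreements:** a camera fit while the batten was held above the slot put it about 2 mm to the -x side of where the arm's own pose did. A second overlay, and the way it dropped between the rails without touching them, settled it at within about 1 mm. The station's y position also differed by about 2 mm between the fixed and wrist cameras.

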